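Lock the focus of an inspection camera lens

TASK

Lock the focus of the inspection camera that stands lens-up on the bench: lower the two-armed wrench gently over the flats of the lens barrel so that its arm comes to bear on the stand's column and keeps the barrel from turning, then turn the knurled lock ring clockwise until it is snug against the housing, without overtightening it. Then take the wrench off and lay it flat on the table. The barrel must stay where it was focused, and nothing else on the bench may be shifted.

Things in the scene. Friction and masses are not known exactly. Their poses are not given: they have to be found in the camera images.
- camera: Inspection camera on its stand, fixed: base plate 100 x 210 x 10 mm, 60 mm square body (z 10-60 mm), round housing 48 mm wide (z 60-80), 2 mm washer, knurled lock ring and lens barrel on one upright axis. Origin: on that axis at table height, z up. A fitted wrench's arms lie along y; the stand's column is at x +17, y +88 mm.
- column (a point): On the axis of the stand's upright steel column (16 mm thick, 142 mm tall), 108 mm above the table. It stands 3 mm clear of the +y arm of a wrench fitted square to the camera, on the side to which that arm swings when the barrel turns clockwise from above, so the wrench brings the barrel to a stop there after 1 to 7 degrees.
- ring_mid (a point): Centre of the knurled aluminium lock ring, on the lens axis: 56 mm wide, 14 mm tall (82-96 mm above the table), loose at first. Clockwise from above tightens: it runs on the barrel's thread at 0.1 N m for an unknown 0.35 to 0.95 rad, then jams and the torque jumps; 0.3 to 0.5 N m is snug. The loose barrel (0.06 N m) turns with it unless held. The ring does not visibly sink.
- clamp_washer (a joint): Twist (rad) of the brass tab washer under the ring, which is keyed to the barrel. 0 while the ring is loose; moves once the ring jams on it with over 0.2 N m, then 0.1 rad per further 0.15 N m. It stays when let go (above 0.13 it springs back to that). Over 0.05 is snug, over 0.22 overtightened.
- shoulder (a point): Centre of the barrel's round shoulder (40 mm wide), on the lens axis 102 mm above the table; axes turn with the barrel, at the start within 1 degree of the camera's. A fitted wrench rests on it. Above it: two flats 26 mm apart (x), 30 mm long (y), 9 mm tall; a bevelled top 24 x 28 x 3 mm; a round glass nose 23 mm wide, up to 118 mm above the table.
- focus_mark (a point): White index mark on the barrel's shoulder, 18 mm from the lens axis on the barrel's -x side: it shows whether the barrel has turned.
- wrench: Loose two-armed steel lens wrench, 8 mm thick, 0.09 kg. Origin: centre of the underside of its head, z up. Head 39 (x) by 43 mm (y) with a through hole 27.5 (x) by 32 mm (y); two equal arms, 12 mm wide, along +y and -y, each ending 95 mm from the centre. Fits either way round; it can catch on the flats and go down with small shifts under a push of 5 to 10 N.
- screwdriver: Bystander: black-handled screwdriver between wrench and camera; leave it.
- lens_cap: Bystander: black lens cap, 34 mm wide, beyond the screwdriver; leave it.
- gear_motor: Bystander: steel gear motor, 36 mm thick, lying; leave it.
- solder_spool: Bystander: spool of solder, 52 mm wide, 34 mm tall; leave it.
- pine_stick: Bystander: pine stick 190 x 24 x 14 mm, lying beyond the camera; leave it.
- caliper: Bystander: caliper, 200 mm long, lying to the left of the camera; leave it.
- flux_jar: Bystander: amber jar, 40 mm wide, 45 mm tall, beyond the wrench; leave it.
There are look-alikes about, which are no part of the job. Leave any orange or yellow look-alike of the wrench alone.

How it is judged:
By the outcome, as a careful person would: the job done as asked, in the order asked, and still so for the second after the job is handed in, with the robot touching nothing.
It also fails if it takes over 64 s, if anything falls off the work surface, if the arm or the gripper's body presses on something with over 40 N, if the wrist force passes 120 N, or if a joint passes its speed limit or range.

ROBOT

A 6-joint arm with a two-finger parallel gripper is mounted at the origin on the work surface. World frame = base frame: x ahead of the robot, y to its left, z up, the work surface at z = 0. Lengths are in mm, angles in rad, forces in N, time in s.
With the tool pointing down it reaches from about 275 to 750 mm from the base axis. Payload 10.2 kg.
Tool frame: the origin (TCP) lies midway between the tips of the shut fingers; the grasp point (between the pads) lies 19 mm behind it; z points along the fingers, y is the line along which they close (so a half turn about z gives the same grasp; the last joint's range is limited). The gripper opens to 85 mm and grips with 20 to 120 N. Pads are 22 mm wide; open, the fingers measure 114 mm over their backs; the gripper's body (76 mm by 85 mm) begins 54 mm behind the grasp point. The pads swing forward as they close: fully open they stand 13 mm farther back than shut.
Start: joints at [0.984, 0.313, 1.498, -0, 1.331, -0.223], TCP at [186.822, 490.641, 196.494] pointing down, gripper open.
Joint ranges: [-2.94, 2.94], [-0.97, 2.17], [0.19, 2.56], [-1.23, 4.37], [0.02, 3.11], [-2.88, 2.88]. Speed limits (rad/s): [2.39, 2.39, 3.01, 3.14, 3.14, 3.14].

INTERFACE

Orientations are given as a unit quaternion [w, x, y, z].
In Python, from rig import ctrl gives the robot as it stands.
- The arm moves only by the tool send_rows, never from a script. Its argument "targets" is a list of rows, each a list of 7 numbers: the closure, from -1 (fully open) to 1 (shut), so that 0 is half open, then the shift along the tool's x, y, z in m, then the turn, a rotation vector about the tool's x, y, z in rad. In form: [[claw, dx, dy, dz, ax, ay, az], ...]. A call has exactly 10 rows; each row shifts and turns the commanded pose from where the row before left it, along the tool's axes as they then stand; what a row does not reach is not made up. A row lasts 1/8 s, in which the tool goes at most 62.5 mm and 10.7 degrees, less where a joint would pass 70% of its speed; a pose out of reach is approached as far as the arm can. A call with a gripper value outside its range is refused whole. The fingers move at their own pace and stop on an object; "squeeze" is the grip in N (left out, the last holds). Time passes only in rows, so rows that do not move let the fingers close, or fill a call up. It gives the time, the measured TCP pose, the force, the opening and the grip force at its end, in the units of the state.
- ctrl.sense(): the state, without advancing time (a new reading comes with each control period).
- ctrl.capture(name): name is "scene" or "side" or "wrist"; returns a dict with "img" (384x512x3 uint8, red, green, blue), "camera_matrix" (3x3 intrinsics, pixels), "R" (3x3) and "t" (3): a world point X has camera coordinates R X + t. Camera axes: x right, y down, z forward; pixel columns grow to the right and rows downward; lengths in mm; the calibration is good to about 2 mm. The wrist camera is an equidistant fisheye: a pixel r from the principal point sees the ray r / f radians off the axis. A picture is of the moment at which its call begins. There is no depth.
- ctrl.finish_job(): hands the job in; it is judged then, once.
Trained networks look in a picture, given as the dict that the camera call returned (one of the last four; its "shot" number tells which), for a name from the list of things; names that differ only in an ending like _2 or _b are one class to them, and where a whole thing is asked for, a point or a joint stands for the part that bears it (a point fixed in the world has none). Each returns a list of dicts, best first, with "score" (0 to 1); they miss things now and then, are a little off and sometimes report something else, mostly with a low value. They report only what shows in the picture. A call takes as long as a camera call. They do not tell look-alikes from the thing itself.
- ctrl.boxes_of(query, picture): "extent" ([left, top, width, height] in pixels, round what is visible of it).
- ctrl.landmark_of(query, picture): "point" ([column, row] in pixels: a listed point, or the origin of a listed thing).
The state is a dict: "time_s": time; "joints": joint angles; "dq": joint speeds; "tau": joint torques, N m; "eef_pos": TCP position; "ee_rot": TCP orientation; "force": force on the tool from outside, world axes, zero at the start; "wrist_torque": the same for the moment, N m; "grip_width": opening from 0.0 (shut) to 1.0 (fully open); "grip_force": force on a finger pad.
Only numpy, scipy, OpenCV 4.12 (cv2) and the standard library are available. Lean on these libraries where they do the work, as an engineer would, in place of code of your own. Each camera call takes 0.05 s, during which the arm holds its last target. There are 200 camera calls.

## Working session

There is one attempt and no reset: what is moved stays moved. The work goes in short steps, Python scripts to look and compute and a tool call to move; the robot and the scene stay as the last step left them, time stands still between calls to the robot, and variables do not carry over. Pictures are saved under pics/ and viewed, at most 10 in all, crops included, and the job is handed in when it is done.

Besides the shell and the picture viewer there is one more tool, called after "Request:" by a JSON object that holds its "fn" and its "kwargs". send_rows: Moves the arm, as the interface text tells. Its arguments: {"type":"object","properties":{"targets":{"type":"array"},"squeeze":{"type":"number"}},"required":["targets"]}

```bash
mkdir -p pics; cat > h.py <<'E'
import numpy as np, cv2
from rig import ctrl
from scipy.spatial.transform import Rotation as Ro
def cap(n,save=None):
    p=ctrl.capture(n)
    if save: cv2.imwrite('pics/'+save,p['img'][:,:,::-1])
    return p
def ray(p,uv):
    K=np.array(p['camera_matrix']);R=np.array(p['R']);t=np.array(p['t'])
    d=np.array([(uv[0]-K[0,2])/K[0,0],(uv[1]-K[1,2])/K[1,1],1.])
    if p.get('name')=='wrist' or p.get('fish'):
        a=d[:2];r=np.hypot(*a);d=np.r_[a/max(r,1e-9)*np.sin(r),np.cos(r)]
    d=R.T@d; return -R.T@t,d/np.linalg.norm(d)
def atz(p,uv,z):
    o,d=ray(p,uv);return o+d*(z-o[2])/d[2]
def proj(p,X):
    K=np.array(p['camera_matrix']);c=np.array(p['R'])@np.array(X,float)+np.array(p['t'])
    if p.get('fish'):
        r=np.hypot(c[0],c[1]);th=np.arctan2(r,c[2]);a=c[:2]/max(r,1e-9)*th
    else: a=c[:2]/c[2]
    return np.array([K[0,0]*a[0]+K[0,2],K[1,1]*a[1]+K[1,2]])
E
python3 - <<'E'
from h import *
s=ctrl.sense();print({k:np.round(v,3) for k,v in s.items()})
P={}
for n in ['scene','side','wrist']:
    p=cap(n,n+'0.png');p['fish']=n=='wrist';P[n]=p
    print(n,np.round(-p['R'].T@p['t']),p['camera_matrix'][0],list(p))
    for q,z in [('wrench',0),('shoulder',102),('ring_mid',89),('column',108),('focus_mark',102),('camera',0)]:
        for r in ctrl.landmark_of(q,p)[:4]: print(q,np.round(r['point']),round(r['score'],2),np.round(atz(p,r['point'],z)))
ims=[P[n]['img'] for n in P]
a=np.vstack([np.hstack(ims[:2]),np.hstack([ims[2],ims[2]*0])])
cv2.imwrite('pics/all.png',cv2.resize(a,(800,600),interpolation=cv2.INTER_AREA)[:,:,::-1])
E
```

```text
{'time_s': np.float64(0.0), 'joints': array([ 0.984,  0.313,  1.498, -0.   ,  1.331, -0.223]), 'dq': array([ 0.001,  0.   ,  0.001, -0.   ,  0.001, -0.001]), 'tau': array([-0.0000e+00, -4.1226e+01, -2.5974e+01, -0.0000e+00,  4.0000e-03,
       -0.0000e+00]), 'eef_pos': array([186.639, 490.371, 195.914]), 'ee_rot': array([-0.   ,  0.181,  0.984, -0.001]), 'force': array([ 0.153, -0.705, -0.469]), 'wrist_torque': array([-0.047, -0.065, -0.012]), 'grip_force': np.float64(0.0), 'grip_width': np.float64(0.996)}
scene [1554.  364.  873.] [484.499634     0.         252.54214433] ['img', 'camera_matrix', 'R', 't', 'shot', 'fish']
wrench [180. 154.] 0.78 [ 301. -440.    0.]
wrench [357. 195.] 0.76 [309. 189.   0.]
wrench [239. 181.] 0.65 [ 374. -181.    0.]
wrench [191. 194.] 0.51 [ 497. -289.    0.]
shoulder [331. 209.] 0.72 [542. 159. 102.]
shoulder [191. 195.] 0.7 [ 625. -211.  102.]
ring_mid [331. 213.] 0.71 [542. 162.  89.]
column [365. 215.] 0.97 [542. 248. 108.]
focus_mark [327. 203.] 0.74 [521. 144. 102.]
focus_mark [430. 285.] 0.72 [727. 429. 102.]
focus_mark [171. 239.] 0.29 [ 806. -169.  102.]
camera [329. 237.] 0.91 [537. 161.   0.]
side [  443. -1061.   830.] [348.09063964   0.         254.5344576 ] ['img', 'camera_matrix', 'R', 't', 'shot', 'fish']
wrench [250. 254.] 0.81 [ 497. -284.    0.]
wrench [185. 301.] 0.8 [ 298. -442.    0.]
wrench [258. 344.] 0.77 [ 491. -592.    0.]
wrench [210. 237.] 0.66 [ 366. -192.    0.]
shoulder [252. 154.] 0.6 [544. 171. 102.]
column [246. 145.] 0.57 [524. 240. 108.]
column [251. 179.] 0.22 [523. -17. 108.]
focus_mark [243. 157.] 0.72 [507. 152. 102.]
focus_mark [314. 241.] 0.36 [ 681. -347.  102.]
camera [249. 177.] 0.89 [529. 156.   0.]
camera [314. 220.] 0.7 [ 737. -141.    0.]
wrist [114. 520. 374.] [297.31863964   0.         253.75984469] ['img', 'camera_matrix', 'R', 't', 'shot', 'fish']
wrench [122. 289.] 0.83 [308. 212.   0.]
wrench [ 22. 338.] 0.52 [ 375. -183.    0.]
```

View pics/all.png

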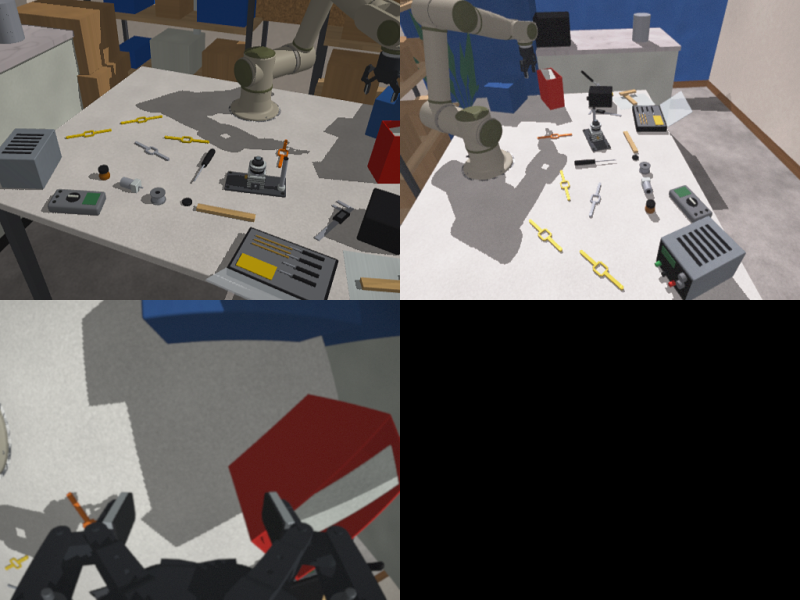

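Wrench candidates in the scene picture (512 px) are: yellow (112,169), (180,154) and (239,181), orange (357,195), and grey steel (191,194). Only the grey one matches "steel" and isn't orange or yellow. I'll confirm it in a crop.

```bash
python3 - <<'E'
import cv2,numpy as np
a=cv2.imread('pics/scene0.png');b=cv2.imread('pics/side0.png')
f=lambda i,x,y,w,h:cv2.resize(i[y:y+h,x:x+w],(400,300),interpolation=cv2.INTER_CUBIC)
cv2.imwrite('pics/c1.png',np.vstack([np.hstack([f(a,150,162,80,60),f(b,210,224,80,60)]),np.hstack([f(a,275,170,112,84),f(b,210,120,80,60)])]))
E
```

```text
(no output)
```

View pics/c1.png

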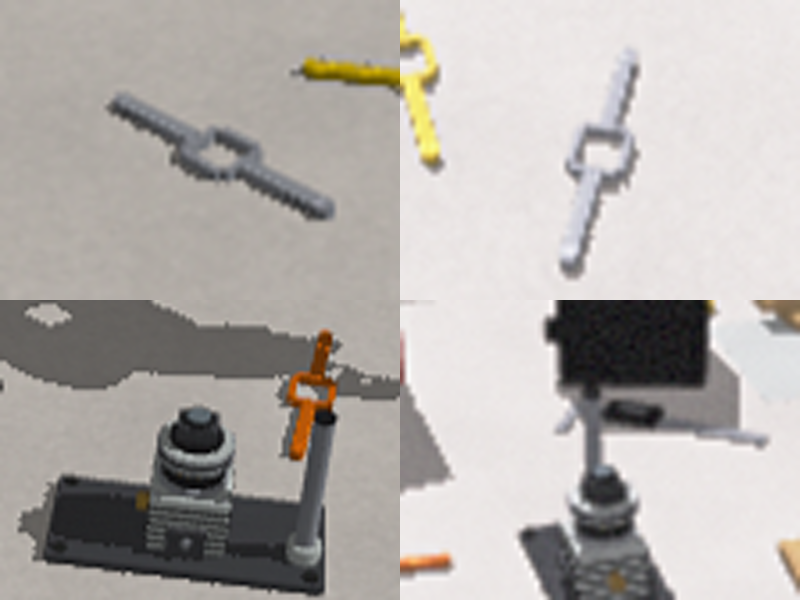

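The crop shows the plain grey steel wrench, centred at scene (193,193) and side (250,254), lying flat and clear of the yellow one. The camera stands upright with its column on the world +y side, roughly square to the world axes.

```bash
cat >> h.py <<'E'
def yaw(q):
    y=Ro.from_quat([q[1],q[2],q[3],q[0]]).apply([0,1,0]);return np.arctan2(y[1],y[0])
def plan(x,y,z,psi,N):
    from scipy.optimize import fsolve
    s=ctrl.sense();p0=np.array(s['eef_pos']);q=s['ee_rot'];a0=yaw(q)
    d=(psi-a0+np.pi/2)%np.pi-np.pi/2   # half turn symmetric
    az=-d/N;xs=ys=0
    M=np.zeros((2,2))
    for i in range(N):
        a=a0-az*i; M+=np.array([[np.sin(a),np.cos(a)],[-np.cos(a),np.sin(a)]])
    v=np.linalg.solve(M,np.array([x,y])-p0[:2])
    print(f'N={N} dx {v[0]/1e3:.4f} dy {v[1]/1e3:.4f} dz {(p0[2]-z)/N/1e3:.4f} az {az:.4f}; tot yaw {d:.3f} from {a0:.3f}; q6',round(s['joints'][5],2))
E
python3 - <<'E'
from h import *
p=ctrl.capture('scene')
a=atz(p,(173,182),4);b=atz(p,(216,204),4);print(a,b,np.linalg.norm(a-b))
p=ctrl.capture('side')
c=atz(p,(210+46*.5-0,0+224+10),4);print(c) 
c=atz(p,(210+230/5,224+55/5),4);d=atz(p,(210+170/5,224+268/5),4);print(c,d,np.linalg.norm(c-d))
ang=np.arctan2(*(b-a)[[1,0]]);print(ang,np.arctan2(*(c-d)[[1,0]]))
R=Ro.from_quat(np.array(ctrl.sense()['ee_rot'])[[1,2,3,0]]);print(R.apply([1,0,0]))
m=ang+np.pi/2
# place TCP so camera is above wrench-ish: tcp offset 60 back along tool x; 
plan(497,-287,150,m,20)
E
```

```text
[ 465.7836959  -372.37743344    4.        ] [ 519.98606164 -192.29854333    4.        ] 188.05930743474354
[ 445.34940073 -188.61888653    4.        ]
[ 523.17201751 -201.77136443    4.        ] [ 469.33250385 -380.20946105    4.        ] 186.38360324103908
1.278429381441276 1.277756282963225
[-9.34564630e-01  3.55793411e-01  2.44893173e-05]
N=20 dx 0.0457 dy -0.0053 dz 0.0023 az 0.0750; tot yaw -1.499 from 1.207; q6 -0.22
```

Request:
{"fn": "send_rows", "kwargs": {"targets": [[-1,0.0457,-0.0053,0.0,0,0,0.075],[-1,0.0457,-0.0053,0.0,0,0,0.075],[-1,0.0457,-0.0053,0.0,0,0,0.075],[-1,0.0457,-0.0053,0.0,0,0,0.075],[-1,0.0457,-0.0053,0.0,0,0,0.075],[-1,0.0457,-0.0053,0.0,0,0,0.075],[-1,0.0457,-0.0053,0.0,0,0,0.075],[-1,0.0457,-0.0053,0.0,0,0,0.075],[-1,0.0457,-0.0053,0.0,0,0,0.075],[-1,0.0457,-0.0053,0.0,0,0,0.075]], "squeeze": 40}}

```text
time_s: 2.4
eef_pos: [-187.4, 738.2, 196.9]
ee_rot: [-0.0, 0.528, 0.849, 0.0]
force: [0.3, 0.6, 0.2]
grip_width: 1.003
grip_force: 0.0
```

Request:
{"fn": "send_rows", "kwargs": {"targets": [[-1,0.0457,-0.0053,0.0023,0,0,0.075],[-1,0.0457,-0.0053,0.0023,0,0,0.075],[-1,0.0457,-0.0053,0.0023,0,0,0.075],[-1,0.0457,-0.0053,0.0023,0,0,0.075],[-1,0.0457,-0.0053,0.0023,0,0,0.075],[-1,0.0457,-0.0053,0.0023,0,0,0.075],[-1,0.0457,-0.0053,0.0023,0,0,0.075],[-1,0.0457,-0.0053,0.0023,0,0,0.075],[-1,0.0457,-0.0053,0.0023,0,0,0.075],[-1,0.0457,-0.0053,0.0023,0,0,0.075]]}}

```text
time_s: 3.65
eef_pos: [-204.6, 855.0, 119.8]
ee_rot: [-0.106, 0.795, 0.596, 0.041]
force: [-0.3, 0.1, 0.1]
grip_width: 0.997
grip_force: 0.0
```

```bash
python3 - <<'E'
from h import *
s=ctrl.sense();print(s['time_s'],s['eef_pos'],yaw(s['ee_rot']))
p=cap('wrist','w1.png');p['fish']=1
for r in ctrl.landmark_of('wrench',p)[:3]: print(r, atz(p,r['point'],0))
print(ctrl.boxes_of('wrench',p)[:2])
E
```

```text
3.65 [-204.62935457  854.95255414  119.80307267] -0.2730099884788696
[]
```

View pics/w1.png

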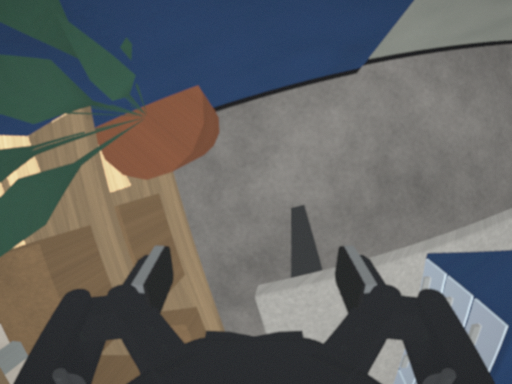

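That was my planner's sign error: the tool's x axis had been flipped. Nothing was touched. I'll fix it and go back the way I came.

```bash
cat >> h.py <<'E'
def plan(x,y,z,psi,N,half=True,state=None):
    s=ctrl.sense();p0=np.array(s['eef_pos']);q=np.array(s['ee_rot']);R0=Ro.from_quat(q[[1,2,3,0]])
    if state: p0,R0=state
    best=None
    for k in ([0,1] if half else [0]):
        a=psi+k*np.pi
        Rt=Ro.from_matrix(np.array([[-np.sin(a),np.cos(a),0],[np.cos(a),np.sin(a),0],[0,0,-1]]).T) 
        yv=np.array([np.cos(a),np.sin(a),0]);zv=np.array([0,0,-1.]);xv=np.cross(yv,zv)
        Rt=Ro.from_matrix(np.c_[xv,yv,zv])
        w=(R0.inv()*Rt).as_rotvec()
        if best is None or np.linalg.norm(w)<np.linalg.norm(best[0]): best=(w,Rt)
    w=best[0]/N; M=np.zeros((3,3));R=R0
    for i in range(N): M+=R.as_matrix();R=R*Ro.from_rotvec(w)
    v=np.linalg.solve(M,np.array([x,y,z])-p0)
    # verify by forward simulation
    p=p0.copy();R=R0
    for i in range(N): p=p+R.apply(v);R=R*Ro.from_rotvec(w)
    print(f'N={N} d',np.round(v/1e3,4),'w',np.round(w,4),'from',np.round(p0,1),'->',np.round(p,1),'q',np.round(s['joints'],2))
    return p,R
E
python3 - <<'E'
from h import *
st=plan(160,520,260,0.6,10)
plan(493,-286,150,-0.293,20,state=st)
E
```

```text
N=10 d [-0.0367  0.0327 -0.0201] w [-0.0027 -0.0233 -0.0878] from [-204.1  854.7  119.8] -> [160. 520. 260.] q [1.66 1.19 0.19 0.04 1.54 1.94]
N=20 d [-0.044   0.0097  0.0055] w [-0.     -0.      0.0446] from [160. 520. 260.] -> [ 493. -286.  150.] q [1.66 1.19 0.19 0.04 1.54 1.94]
```

Request:
{"fn": "send_rows", "kwargs": {"targets": [[-1,-0.0367,0.0327,-0.0201,-0.0027,-0.0233,-0.0878],[-1,-0.0367,0.0327,-0.0201,-0.0027,-0.0233,-0.0878],[-1,-0.0367,0.0327,-0.0201,-0.0027,-0.0233,-0.0878],[-1,-0.0367,0.0327,-0.0201,-0.0027,-0.0233,-0.0878],[-1,-0.0367,0.0327,-0.0201,-0.0027,-0.0233,-0.0878],[-1,-0.0367,0.0327,-0.0201,-0.0027,-0.0233,-0.0878],[-1,-0.0367,0.0327,-0.0201,-0.0027,-0.0233,-0.0878],[-1,-0.0367,0.0327,-0.0201,-0.0027,-0.0233,-0.0878],[-1,-0.0367,0.0327,-0.0201,-0.0027,-0.0233,-0.0878],[-1,-0.0367,0.0327,-0.0201,-0.0027,-0.0233,-0.0878]]}}

```text
time_s: 5.05
eef_pos: [140.3, 529.4, 254.8]
ee_rot: [-0.004, 0.481, 0.877, 0.002]
force: [0.9, 0.8, 0.2]
grip_width: 0.999
grip_force: 0.0
```

```bash
python3 - <<'E'
from h import *
plan(493,-286,150,-0.293,20)
E
```

```text
N=20 d [-0.0444  0.0113  0.005 ] w [-0.0002 -0.0005  0.0431] from [140.3 529.4 254.8] -> [ 493. -286.  150.] q [1.09 0.33 1.33 0.01 1.48 0.52]
```

Request:
{"fn": "send_rows", "kwargs": {"targets": [[-1,-0.0444,0.0113,0.003,0,0,0.0431],[-1,-0.0444,0.0113,0.003,0,0,0.0431],[-1,-0.0444,0.0113,0.003,0,0,0.0431],[-1,-0.0444,0.0113,0.003,0,0,0.0431],[-1,-0.0444,0.0113,0.003,0,0,0.0431],[-1,-0.0444,0.0113,0.003,0,0,0.0431],[-1,-0.0444,0.0113,0.003,0,0,0.0431],[-1,-0.0444,0.0113,0.003,0,0,0.0431],[-1,-0.0444,0.0113,0.003,0,0,0.0431],[-1,-0.0444,0.0113,0.003,0,0,0.0431]]}}

```text
time_s: 6.3
eef_pos: [403.3, 159.2, 219.1]
ee_rot: [-0.005, 0.659, 0.752, 0.002]
force: [0.6, -0.5, -0.2]
grip_width: 1.001
grip_force: 0.0
```

Request:
{"fn": "send_rows", "kwargs": {"targets": [[-1,-0.0444,0.0113,0.003,0,0,0.0431],[-1,-0.0444,0.0113,0.003,0,0,0.0431],[-1,-0.0444,0.0113,0.003,0,0,0.0431],[-1,-0.0444,0.0113,0.003,0,0,0.0431],[-1,-0.0444,0.0113,0.003,0,0,0.0431],[-1,-0.0444,0.0113,0.003,0,0,0.0431],[-1,-0.0444,0.0113,0.003,0,0,0.0431],[-1,-0.0444,0.0113,0.003,0,0,0.0431],[-1,-0.0444,0.0113,0.003,0,0,0.0431],[-1,0,0,0,0,0,0]]}}

```text
time_s: 7.55
eef_pos: [487.5, -242.3, 187.3]
ee_rot: [-0.006, 0.792, 0.61, 0.0]
force: [-0.1, 1.1, 0.1]
grip_width: 0.998
grip_force: 0.0
```

```bash
python3 - <<'E'
from h import *
s=ctrl.sense();print(s['time_s'],s['eef_pos'],yaw(s['ee_rot']))
p=cap('wrist','w2.png');p['fish']=1
for r in ctrl.landmark_of('wrench',p)[:3]: print(r, atz(p,r['point'],0))
print(ctrl.boxes_of('wrench',p)[:2])
E
```

```text
7.55 [ 487.48044241 -242.28604244  187.28635779] -0.25738642489952224
{'point': [173.6, 308.4], 'score': 0.8} [ 303.26052836 -433.93639928    0.        ]
{'point': [153.4, 150.3], 'score': 0.57} [ 367.3560287  -188.97219151    0.        ]
{'point': [270.3, 195.3], 'score': 0.56} [ 497.95851809 -285.96399799    0.        ]
[{'extent': [251.0, 118.9, 31.0, 142.0], 'score': 0.87}, {'extent': [120.6, 279.3, 92.8, 57.8], 'score': 0.77}]
```

View pics/w2.png

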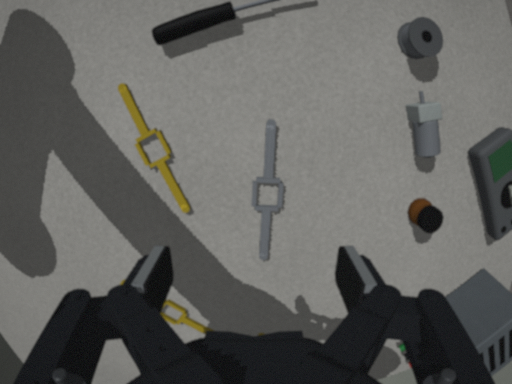

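The wrench is at (268,194) with its ends at (271,121) and (264,258). Its surroundings are clear. Next, an exact fit by segmentation.

```bash
cat >> h.py <<'E'
def fitwrench(p,x0,y0,x1,y1,z=6,thr=None):
    im=cv2.cvtColor(p['img'],cv2.COLOR_RGB2LAB)[y0:y1,x0:x1]
    g=im[:,:,2].astype(float); bg=np.median(im.reshape(-1,3),0)
    d=np.linalg.norm((im-bg)*np.array([.5,1,2]),axis=2)
    m=(g<bg[2]-4).astype(np.uint8)   # bluer than table
    n,l,st,_=cv2.connectedComponentsWithStats(m); k=1+np.argmax(st[1:,4]); ys,xs=np.where(l==k)
    W=np.array([atz(p,(a+x0,b+y0),z)[:2] for a,b in zip(xs,ys)])
    (c,wh,_)=cv2.minAreaRect(W.astype(np.float32)); u=np.linalg.svd(W-W.mean(0),full_matrices=False)[2][0]
    t=(W-W.mean(0))@u; 
    print('rect c',np.round(c,1),'size',np.round(wh,1),'mean',np.round(W.mean(0),1),'mid',np.round(W.mean(0)+u*(t.max()+t.min())/2,1),'axis',round(np.arctan2(u[1],u[0])%np.pi,3),len(W))
E
python3 - <<'E'
from h import *
p=cap('wrist');p['fish']=1
fitwrench(p,225,105,310,270)
plan(496,-286,60,1.278+np.pi/2,10)
E
```

```text
rect c [ 495.1 -281.3] size [184.7  36.9] mean [ 497. -274.] mid [ 494.8 -281.3] axis 1.271 832
N=10 d [-0.0043  0.0021  0.0128] w [-0.0008 -0.0007  0.0039] from [ 487.9 -239.3  188. ] -> [ 496. -286.   60.] q [-0.67  0.37  1.45  0.    1.34 -0.42]
```

Request:
{"fn": "send_rows", "kwargs": {"targets": [[-1,-0.0054,0.0026,0.014,-0.001,-0.001,0.004],[-1,-0.0054,0.0026,0.014,-0.001,-0.001,0.004],[-1,-0.0054,0.0026,0.014,-0.001,-0.001,0.004],[-1,-0.0054,0.0026,0.014,-0.001,-0.001,0.004],[-1,-0.0054,0.0026,0.014,-0.001,-0.001,0.004],[-1,-0.0054,0.0026,0.014,-0.001,-0.001,0.004],[-1,-0.0054,0.0026,0.014,-0.001,-0.001,0.004],[-1,-0.0054,0.0026,0.014,-0.001,-0.001,0.004],[-1,0,0,0.016,0,0,0.006],[-1,0,0,0,0,0,0]]}}

```text
time_s: 9.0
eef_pos: [495.2, -286.6, 58.0]
ee_rot: [-0.001, 0.803, 0.596, -0.001]
force: [-0.4, 0.4, -0.1]
grip_width: 0.999
grip_force: 0.0
```

```bash
python3 - <<'E'
from h import *
s=ctrl.sense();print(s['eef_pos'],yaw(s['ee_rot']))
p=cap('wrist','w3.png');p['fish']=1
for r in ctrl.landmark_of('wrench',p)[:3]: print(r, atz(p,r['point'],0))
b=ctrl.boxes_of('wrench',p)[:2];print(b)
e=[int(v) for v in b[0]['extent']]
fitwrench(p,e[0]-8,e[1]-8,e[0]+e[2]+8,e[1]+e[3]+8)
plan(497,-286,60,1.275+np.pi/2,4)
E
```

```text
[ 495.22954727 -286.60592955   57.96340018] -0.29415410667295866
{'point': [83.3, 133.9], 'score': 0.74} [ 3.68850329e+02 -1.86377256e+02  2.84217094e-14]
{'point': [137.2, 350.0], 'score': 0.59} [ 3.02221845e+02 -4.35248969e+02 -2.84217094e-14]
[{'extent': [224.7, 76.2, 47.9, 216.8], 'score': 0.75}, {'extent': [106.6, 336.3, 24.7, 28.3], 'score': 0.72}]
rect c [ 510.3 -229.2] size [77.7 29.5] mean [ 509.6 -231.3] mid [ 510.3 -229.3] axis 1.26 1098
N=4 d [ 0.0004  0.0001 -0.    ] w [0.0002 0.0003 0.0005] from [ 496.1 -287.3   59.9] -> [ 497. -286.   60.] q [-0.73  0.55  1.52 -0.    1.07 -0.43]
```

View pics/w3.png

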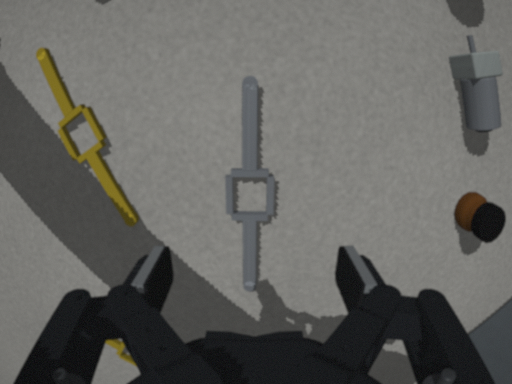

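```bash
python3 - <<'E'
from h import *
p=cap('wrist');p['fish']=1
for uv in [(250,195),(250.5,77),(250,289),(249.5,169),(250,220)]: print(uv,np.round(atz(p,uv,8),1))
s=ctrl.sense();print(s['eef_pos'],'tcp px',proj(p,s['eef_pos']),proj(p,[s['eef_pos'][0],s['eef_pos'][1],8]))
E
```

```text
(250, 195) [ 495.8 -282.5    8. ]
(250.5, 77) [ 523.5 -193.1    8. ]
(250, 289) [ 468.2 -371.9    8. ]
(249.5, 169) [ 501.8 -261.6    8. ]
(250, 220) [ 489.3 -303.6    8. ]
[ 496.1579742  -287.32692551   60.02278274] tcp px [251.89339117 226.88606882] [252.1709659  200.26553678]
```

Request:
{"fn": "send_rows", "kwargs": {"targets": [[-0.25,0.0045,-0.0017,0.008,0,0,0.006],[-0.25,0,0,0.009,0,0,0],[-0.25,0,0,0.009,0,0,0],[-0.25,0,0,0.009,0,0,0],[-0.25,0,0,0.008,0,0,0],[-0.25,0,0,0.007,0,0,0],[-0.25,0,0,0.005,0,0,0],[-0.25,0,0,0.003,0,0,0],[-0.25,0,0,0.001,0,0,0],[-0.25,0,0,0,0,0,0]]}}

```text
time_s: 10.45
eef_pos: [495.5, -282.5, 0.5]
ee_rot: [0.0, 0.805, 0.593, -0.0]
force: [0.4, 0.7, 1.0]
grip_width: 0.627
grip_force: 0.0
```

```bash
python3 - <<'E'
from h import *
s=ctrl.sense();print(s['eef_pos'],yaw(s['ee_rot']),s['force'],s['grip_width'])
p=cap('wrist','w4.png')
E
```

```text
[ 495.54125599 -282.50813795    0.52050396] -0.30012481547653086 [0.44199695 0.72248752 0.95850498] 0.6266994445113491
```

View pics/w4.png

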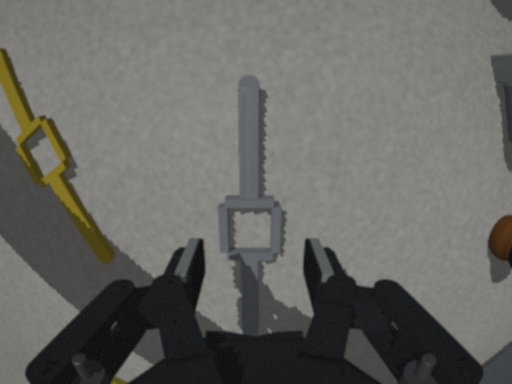

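```bash
python3 - <<'E'
from h import *
p=cap('wrist');p['fish']=1
s=ctrl.sense();R=Ro.from_quat(np.array(s['ee_rot'])[[1,2,3,0]])
C=R.inv().apply(-p['R'].T@p['t']-s['eef_pos']);A=R.inv().as_matrix()@p['R'].T
print('cam in tool',C,'axis',A[:,2],'x',A[:,0])
for z in (0,-5,-13,-19,-30,-40):
  for x in (11,-11):
    print(z,x,[np.round(proj(p,s['eef_pos']+R.apply([x,y,z])),0) for y in(-26.6,26.6,0)])
E
```

```text
cam in tool [  80.97347504    1.09784252 -177.10598375] axis [-3.08489306e-01  8.19743005e-04  9.51227458e-01] x [ 1.30965819e-04  9.99999656e-01 -8.19300538e-04]
0 11 [array([211., 211.]), array([293., 211.]), array([252., 211.])]
0 -11 [array([212., 241.]), array([291., 241.]), array([252., 242.])]
-5 11 [array([209., 214.]), array([294., 214.]), array([252., 214.])]
-5 -11 [array([211., 245.]), array([292., 245.]), array([252., 245.])]
-13 11 [array([208., 219.]), array([296., 219.]), array([252., 219.])]
-13 -11 [array([210., 251.]), array([294., 251.]), array([252., 251.])]
-19 11 [array([206., 223.]), array([297., 223.]), array([252., 223.])]
-19 -11 [array([209., 255.]), array([295., 255.]), array([252., 256.])]
-30 11 [array([203., 231.]), array([300., 231.]), array([252., 231.])]
-30 -11 [array([206., 265.]), array([297., 265.]), array([252., 265.])]
-40 11 [array([200., 239.]), array([303., 239.]), array([251., 240.])]
-40 -11 [array([203., 274.]), array([300., 274.]), array([252., 275.])]
```

```bash
python3 - <<'E'
import cv2
a=cv2.imread('pics/w4.png')
cv2.imwrite('pics/c4.png',cv2.resize(a[180:320,150:350],(800,560),interpolation=cv2.INTER_CUBIC))
E
```

```text
(no output)
```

View pics/c4.png

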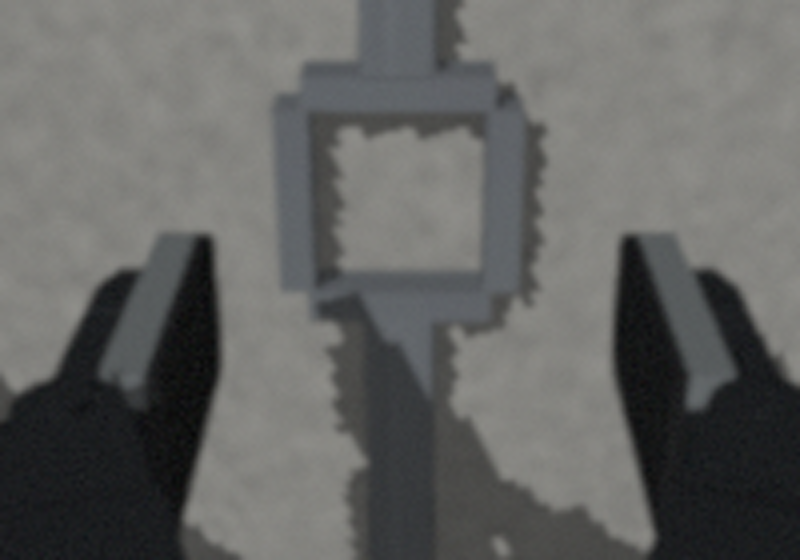

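The picture doesn't settle how low the tips are. The pads look higher than the TCP suggests. A gentle partial close is a safe test, because the reported width shows whether the head is between the pads.

Request:
{"fn": "send_rows", "kwargs": {"targets": [[0.0,0,0,0,0,0,0],[0.3,0,0,0,0,0,0],[0.3,0,0,0,0,0,0],[0.3,0,0,0,0,0,0],[0.3,0,0,0,0,0,0],[0.3,0,0,0,0,0,0],[0.3,0,0,0,0,0,0],[0.3,0,0,0,0,0,0],[0.3,0,0,0,0,0,0],[0.3,0,0,0,0,0,0]], "squeeze": 25}}

```text
time_s: 11.8
eef_pos: [495.5, -282.5, 0.4]
ee_rot: [0.0, 0.805, 0.593, -0.0]
force: [1.0, 0.4, 0.5]
grip_width: 0.351
grip_force: 0.0
```

```bash
python3 - <<'E'
from h import *
s=ctrl.sense();print(s['eef_pos'],yaw(s['ee_rot']),s['force'],s['wrist_torque'],s['grip_width'],s['grip_force'])
p=cap('wrist','w5.png')
cv2.imwrite('pics/c5.png',cv2.resize(p['img'][140:340,120:380,::-1],(780,600),interpolation=cv2.INTER_CUBIC))
E
```

```text
[ 4.95488833e+02 -2.82472820e+02  4.02210371e-01] -0.30015940094612964 [1.01339018 0.43676947 0.47437698] [ 0.01245938 -0.02169982  0.01132224] 0.35123845189091946 0.0
```

View pics/c5.png

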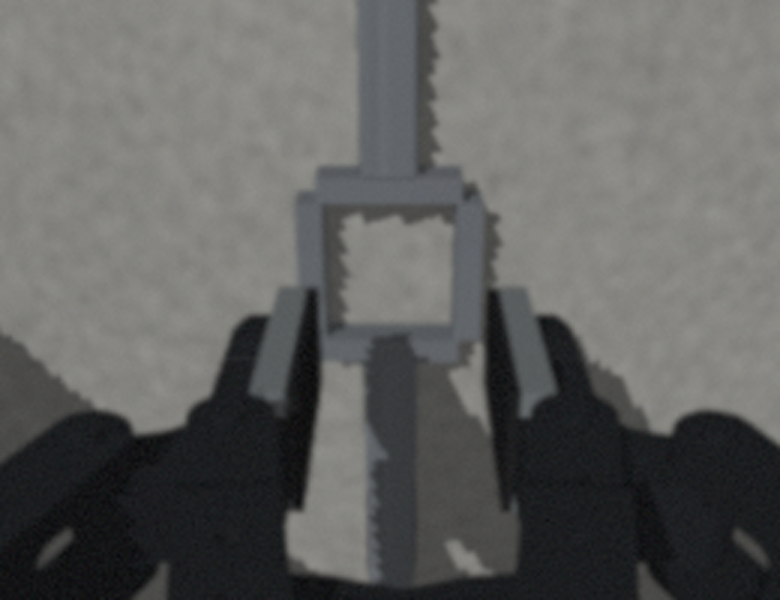

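The picture shows the pads passing above the head: they closed to 30 mm and occlude its sides. From the perspective, the tips sit about 35 mm higher than the reported TCP. I'll open and go down with force checks.

Request:
{"fn": "send_rows", "kwargs": {"targets": [[-0.2,0,0,0,0,0,0],[-0.2,0,0,0,0,0,0],[-0.2,0,0,0.002,0,0,0],[-0.2,0,0,0.003,0,0,0],[-0.2,0,0,0.003,0,0,0],[-0.2,0,0,0.003,0,0,0],[-0.2,0,0,0.003,0,0,0],[-0.2,0,0,0.003,0,0,0],[-0.2,0,0,0.002,0,0,0],[-0.2,0,0,0.001,0,0,0]]}}

```text
time_s: 13.1
eef_pos: [495.5, -282.5, -19.7]
ee_rot: [0.0, 0.805, 0.593, -0.0]
force: [-0.9, -0.1, 0.1]
grip_width: 0.6
grip_force: 0.0
```

```bash
python3 - <<'E'
from h import *
s=ctrl.sense();print(s['eef_pos'],s['force'],s['grip_width'],s['joints'])
E
```

```text
[ 495.46487992 -282.49088366  -19.70733451] [-0.88326966 -0.07131861  0.0604239 ] 0.5998616747415463 [-7.23023937e-01  6.63491353e-01  1.57481094e+00 -1.26069258e-03
  9.03057364e-01 -4.22115194e-01]
```

Request:
{"fn": "send_rows", "kwargs": {"targets": [[-0.2,0,0,0.001,0,0,0],[-0.2,0,0,0.001,0,0,0],[-0.2,0,0,0.001,0,0,0],[-0.2,0,0,0.001,0,0,0],[-0.2,0,0,0.001,0,0,0],[-0.2,0,0,0.001,0,0,0],[-0.2,0,0,0.001,0,0,0],[-0.2,0,0,0.001,0,0,0],[-0.2,0,0,0.001,0,0,0],[-0.2,0,0,0,0,0,0]]}}

```text
time_s: 14.35
eef_pos: [495.4, -282.4, -28.7]
ee_rot: [0.0, 0.805, 0.593, -0.0]
force: [-0.1, 0.3, -0.7]
grip_width: 0.602
grip_force: 0.0
```

```bash
python3 - <<'E'
from h import *
s=ctrl.sense();print(s['eef_pos'],s['force'],s['grip_width'])
p=cap('wrist','w6.png')
# tip rows: print brightness profile down columns near inner finger edge
g=cv2.cvtColor(p['img'],cv2.COLOR_RGB2GRAY)
for r in range(225,275,6): print(r,g[r,190:320:4])
E
```

```text
[ 495.42640893 -282.44635528  -28.70094289] [-0.13685233  0.26861327 -0.68151437] 0.6016201113031729
225 [132 138 133 134 132 127  88  90  99  98 100 100 100 100 100 100 101 100
 101  99  98  98  70  82 120 130 135 135 133 135 129 131 130]
231 [125 128 131 135 132 129  98 100  83  76  76 110  96  78  84 102  91  75
  80 100  77  77 100 101  84  78 133 136 132 130 131 135 132]
237 [128 108 111 105 129 135  99  98  86  72 103 134 134 133 133 135 133 134
 135 131 133  97  97  98  83  99 134 134 127 110 115 116 135]
243 [ 96  90  80  20  97 118  87  97  91  74  76 131 131 129 135 136 131 129
 136 129 127  98  98  99  81 102 130 131  93  25  87  90  99]
249 [ 91  91  39  16  52  76  59  93  96  73  79 130 129 134 133 134 135 135
 138 133 132  92 101 100  74 126 128 130  73  20  47  91  90]
255 [ 91  79  21  18  45  76  60  59  96  72  80 127 131 135 135 131 128 136
 137 140 135  95  99  98  78 103 127 130  49  20  26  84  90]
261 [ 92  32  18  17  35  74  62  56  59  70  90 131 134 133 132 130 130 127
 137 135 133  93 100 100  75 109 135 131  37  19  21  41  92]
267 [ 74  20  14  17  29  75  66  59  56  67  76  82 112 131 133 132 134 130
 129 130 127  94  98  99  72 122 126 132  30  26  20  25  78]
273 [ 33  16  18  14  38  75  69  58  58  54  53  52  57  88  88  87  89  87
  88  88  88  95  98  98  73 133 133 133  47  23  19  18  41]
```

Request:
{"fn": "send_rows", "kwargs": {"targets": [[-0.2,0,0,0.0006,0,0,0],[-0.2,0,0,0.0006,0,0,0],[-0.2,0,0,0.0006,0,0,0],[-0.2,0,0,0.0006,0,0,0],[-0.2,0,0,0.0006,0,0,0],[-0.2,0,0,0,0,0,0],[0.3,0,0,0,0,0,0],[0.3,0,0,0,0,0,0],[0.3,0,0,0,0,0,0],[0.3,0,0,0,0,0,0]], "squeeze": 40}}

```text
time_s: 15.65
eef_pos: [495.6, -282.6, -31.3]
ee_rot: [0.0, 0.805, 0.593, -0.0]
force: [-1.0, 1.3, 4.9]
grip_width: 0.439
grip_force: 40.3
```

```bash
python3 - <<'E'
from h import *
s=ctrl.sense();print(s['eef_pos'],s['force'],s['grip_width'],s['grip_force'])
E
```

```text
[ 495.57501111 -282.57332908  -31.28383089] [-1.00821937  1.32679854  4.88621368] 0.43854854815033134 40.31395733356476
```

Request:
{"fn": "send_rows", "kwargs": {"targets": [[0.3,0,0,-0.003,0,0,0],[0.3,0,0,-0.015,0,0,0],[0.3,0,0,-0.02,0,0,0],[0.3,0,0,-0.025,0,0,0],[0.3,0,0,-0.025,0,0,0],[0.3,0,0,-0.025,0,0,0],[0.3,0,0,-0.025,0,0,0],[0.3,0,0,-0.025,0,0,0],[0.3,0,0,-0.015,0,0,0],[0.3,0,0,0,0,0,0]]}}

```text
time_s: 16.9
eef_pos: [495.8, -282.5, 147.3]
ee_rot: [0.001, 0.805, 0.593, -0.0]
force: [0.3, -0.4, -0.6]
grip_width: 0.433
grip_force: 40.2
```

```bash
python3 - <<'E'
from h import *
s=ctrl.sense();print(s['eef_pos'],s['force'],s['grip_width'],s['grip_force'])
ps=[cap('scene'),cap('side')]
for q in ['shoulder','ring_mid','column','focus_mark','camera']:
    rs=[]
    for p in ps:
        L=[r for r in ctrl.landmark_of(q,p)]
        L=[r for r in L if 480<atz(p,r['point'],90)[0]<620 and 100<atz(p,r['point'],90)[1]<300]
        if L: rs.append(ray(p,L[0]['point']))
    if len(rs)==2:
        A=sum(np.eye(3)-np.outer(d,d) for o,d in rs);b=sum((np.eye(3)-np.outer(d,d))@o for o,d in rs)
        print(q,np.round(np.linalg.solve(A,b),1))
    else: print(q,len(rs))
plan(450,150,155,0.0,13)
E
```

```text
[ 495.81928856 -282.54814864  147.34461849] [ 0.30289987 -0.41266448 -0.64225422] 0.43286986457295523 40.20972490310669
shoulder 1
ring_mid [588.9 172.2 142.2]
column 1
focus_mark 1
camera 0
N=13 d [ 0.0324 -0.0088 -0.0007] w [-0.      0.0001 -0.0231] from [ 495.5 -282.3  146.3] -> [450. 150. 155.] q [-0.72  0.45  1.43 -0.    1.26 -0.42]
```

Request:
{"fn": "send_rows", "kwargs": {"targets": [[0.3,0.0324,-0.0088,-0.0007,0,0,-0.0231],[0.3,0.0324,-0.0088,-0.0007,0,0,-0.0231],[0.3,0.0324,-0.0088,-0.0007,0,0,-0.0231],[0.3,0.0324,-0.0088,-0.0007,0,0,-0.0231],[0.3,0.0324,-0.0088,-0.0007,0,0,-0.0231],[0.3,0.0324,-0.0088,-0.0007,0,0,-0.0231],[0.3,0.0324,-0.0088,-0.0007,0,0,-0.0231],[0.3,0.0324,-0.0088,-0.0007,0,0,-0.0231],[0.3,0.0324,-0.0088,-0.0007,0,0,-0.0231],[0.3,0.0324,-0.0088,-0.0007,0,0,-0.0231]]}}

```text
time_s: 18.75
eef_pos: [472.2, 53.0, 153.2]
ee_rot: [0.0, 0.731, 0.683, -0.0]
force: [-0.3, -0.4, -0.7]
grip_width: 0.435
grip_force: 40.2
```

Request:
{"fn": "send_rows", "kwargs": {"targets": [[0.3,0.0324,-0.0088,-0.0007,0,0,-0.0231],[0.3,0.03,-0.008,-0.0007,0,0,-0.0231],[0.3,0.02,-0.005,-0.0007,0,0,-0.0231],[0.3,0.01,-0.003,0,0,0,0],[0.3,0,0,0,0,0,0],[0.3,0,0,0,0,0,0],[0.3,0,0,0,0,0,0],[0.3,0,0,0,0,0,0],[0.3,0,0,0,0,0,0],[0.3,0,0,0,0,0,0]]}}

```text
time_s: 20.0
eef_pos: [451.8, 145.2, 155.1]
ee_rot: [0.0, 0.707, 0.707, -0.001]
force: [0.2, -0.5, -1.1]
grip_width: 0.435
grip_force: 40.2
```

```bash
python3 - <<'E'
from h import *
s=ctrl.sense();print(s['time_s'],s['eef_pos'],yaw(s['ee_rot']),s['grip_width'])
p=cap('wrist','w7.png');p['fish']=1
ps=[cap('scene'),cap('side')]
for q,z in [('shoulder',102),('ring_mid',89),('column',108),('focus_mark',102),('camera',0)]:
    for n,pp in zip('wsd',[p]+ps):
        for r in ctrl.landmark_of(q,pp)[:2]: print(n,q,np.round(r['point'],1),round(r['score'],2),np.round(atz(pp,r['point'],z),1))
E
```

```text
20.0 [451.75260752 145.22152999 155.10267786] 0.0001110383466837217 0.4353844893941732
w shoulder [351.9 185.2] 0.58 [535.8 157.4 102. ]
w shoulder [297.6 304.8] 0.58 [497.  34. 102.]
s shoulder [334.2 203.4] 0.66 [515.2 161.2 102. ]
d shoulder [248.6 155.8] 0.72 [529.5 159.5 102. ]
s ring_mid [330.1 214.7] 0.58 [550.3 160.7  89. ]
d ring_mid [323.9 271.6] 0.6 [ 684.7 -452.1   89. ]
d ring_mid [252.5 159.8] 0.4 [544.2 148.1  89. ]
w column [357.1  78.6] 0.81 [532.8 244.8 108. ]
s column [364.9 213. ] 0.95 [533.9 246.5 108. ]
s column [330.7 211.7] 0.56 [561.8 163.7 108. ]
d column [246.1 148.8] 0.85 [523.1 207.  108. ]
s focus_mark [331. 204.] 0.54 [521. 154. 102.]
d focus_mark [312.  218.9] 0.66 [ 697.2 -249.4  102. ]
d focus_mark [246.5 160.3] 0.42 [518.3 125.7 102. ]
w camera [324.2 158.1] 0.92 [535.2 159.7   0. ]
s camera [327.3 239.5] 0.89 [546.5 159.7   0. ]
s camera [239.7 257.1] 0.72 [701.8 -33.9   0. ]
d camera [248.  176.7] 0.58 [525.  159.2   0. ]
```

View pics/w7.png

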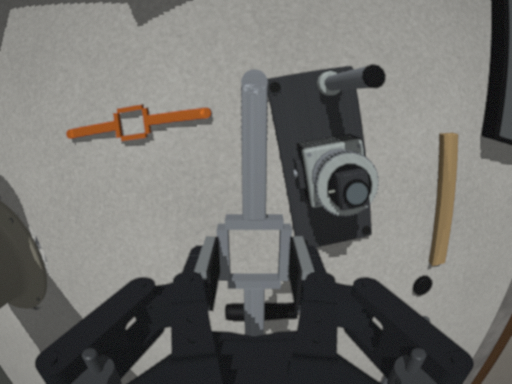

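The held wrench is square in the fingers. The camera has its nose at (356,193), column top at (374,76), column foot at (329,83), and plate corners near (269,80), (350,68) and (370,237). Next I'll turn these into positions.

```bash
python3 - <<'E'
from h import *
p=cap('wrist');p['fish']=1
im=p['img'][:,:,::-1]
for n,uv,z in [('nose',(356,193),118),('coltop',(374,76),142),('colfoot',(329,84),12),('TL',(269,79),10),('TR',(351,67),10),('BR',(371,237),10),('washer/ring',(345,184),96)]:
    print(n,np.round(atz(p,uv,z),1))
X=[450,150,0]
g=cv2.GaussianBlur(cv2.cvtColor(im,cv2.COLOR_BGR2GRAY),(3,3),0)
# ring outer: bright ring; nose circle via Hough in enlarged crop
c=cv2.resize(g[140:230,300:400],None,fx=6,fy=6,interpolation=cv2.INTER_CUBIC)
for (a,b,r1,r2) in [(100,25,50,100),(100,30,130,240)]:
    h=cv2.HoughCircles(c,cv2.HOUGH_GRADIENT,1,20,param1=a,param2=b,minRadius=r1,maxRadius=r2)
    if h is not None:
        for x,y,r in h[0][:4]: print('circle px',round(x/6+300,1),round(y/6+140,1),round(r/6,1),np.round(atz(p,(x/6+300,y/6+140),118 if r<110 else 96),1))
cv2.imwrite('pics/c7.png',cv2.resize(im[60:240,265:395],(520,720)) [:600] if 0 else np.hstack([cv2.resize(im[130:230,305:395],(450,500),interpolation=cv2.INTER_CUBIC),cv2.resize(im[55:130,260:395],(350,194)).repeat(1,0) if 0 else cv2.resize(im[55:255,258:390],(330,500),interpolation=cv2.INTER_CUBIC)]))
E
```

```text
nose [534.2 155.9 118. ]
coltop [532.8 245.  142. ]
colfoot [534.5 244.6  12. ]
TL [469.7 247.7  10. ]
TR [560.1 265.7  10. ]
BR [603.6  61.3  10. ]
washer/ring [531.5 156.8  96. ]
```

View pics/c7.png

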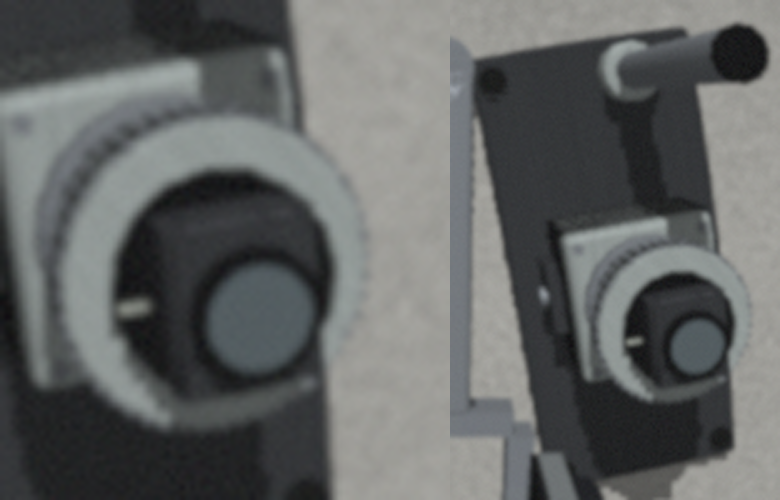

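The crops are consistent: nose centre at (357,193.6), ring-top centre at about (347.6,184), and focus mark at (332,191) pointing along camera −x. The column is 89 mm from the axis (89.6 expected). Yaw comes out at about 0.205 rad from both the column and the plate edges.

```bash
python3 - <<'E'
from h import *
p=cap('wrist');p['fish']=1
n=atz(p,(357,193.6),118);m=atz(p,(332,191.4),102);r=atz(p,(347.6,184),96);c=atz(p,(374,76),142)
print(n,r,c,m, 'col yaw',np.arctan2(*(c-n)[[1,0]])-np.arctan2(88,17),'mark yaw',np.arctan2(n[1]-m[1],n[0]-m[0]),np.linalg.norm((n-m)[:2]))
g=cv2.cvtColor(p['img'],cv2.COLOR_RGB2GRAY)
print(g[245,205:305:2]);print(g[255,205:305:2]);print(g[205:300:2,245]);print(g[205:300:2,265])
s=ctrl.sense();R=Ro.from_quat(np.array(s['ee_rot'])[[1,2,3,0]])
for uv in [(229,250),(281,250),(255,230),(255,275),(255,71)]: print(uv,np.round(R.inv().apply(atz(p,uv,s['eef_pos'][2]+39)-s['eef_pos']),1))
E
```

```text
[535.13275103 155.36767625 118.        ] [533.88145647 156.77285285  96.        ] [532.79526719 244.95163999 142.        ] [518.65255968 152.03266582 102.        ] col yaw 0.21691784288958615 mark yaw 0.19966835671128852 16.814249956281667
[113 114 113 112  69  33  26  64 106 117 116 105 120 155 156 164 161 155
 153 154 152 154 157 157 157 156 152 155 158 156 155 156 158 159 160 158
 155 109 112 117 117 115  85  25  34  84 113 114 114 114]
[112 115 102  49  24  23  17  44  71  98 107 107 109 152 160 159 156 158
 157 155 155 153 157 162 156 154 158 155 158 159 162 162 157 157 156 161
 149  99 116 118 120 113  64  24  26  30  63 110 114 113]
[119 118 116 118 117 118 118 115 117 119 119 120 131 152 160 158 154 157
 159 159 152 156 155 154 155 155 151 149 156 163 161 159 157 158 137 111
 109 109 114 118 117 119 121 119 117 118 117 116]
[117 115 115 114 110  94  95 107 116 117 116 116 132 154 158 160 158 159
 156 160 155 155 156 156 161 162 160 155 157 162 161 159 157 154 136 110
 109 109 113 117 117 119 138 146 146 142 141 136]
(229, 250) [  3.8 -11.4 -39. ]
(281, 250) [  3.7  16.1 -39. ]
(255, 230) [ 15.6   2.3 -39. ]
(255, 275) [-12.2   2.4 -39. ]
(255, 71) [ 93.7   2.2 -39.1]
```

```bash
python3 - <<'E'
from h import *
plan(533.5,156,155,0.21,8)
E
```

```text
N=8 d [0.0004 0.0103 0.    ] w [-0.0001  0.0001 -0.0262] from [451.7 145.3 155.1] -> [533.5 156.  155. ] q [ 0.06  0.24  1.71 -0.    1.2   0.06]
```

Request:
{"fn": "send_rows", "kwargs": {"targets": [[0.3,0.0004,0.0103,0,0,0,-0.0262],[0.3,0.0004,0.0103,0,0,0,-0.0262],[0.3,0.0004,0.0103,0,0,0,-0.0262],[0.3,0.0004,0.0103,0,0,0,-0.0262],[0.3,0.0004,0.0103,0.005,0,0,-0.0262],[0.3,0.0004,0.0103,0.01,0,0,-0.0262],[0.3,0.0004,0.0103,0.012,0,0,-0.0262],[0.3,0.0004,0.0103,0.01,0,0,-0.0262],[0.3,0,0,0,0,0,0],[0.3,0,0,0,0,0,0]]}}

```text
time_s: 22.25
eef_pos: [533.3, 156.0, 118.2]
ee_rot: [0.0, 0.629, 0.777, -0.0]
force: [0.5, 0.2, -0.2]
grip_width: 0.432
grip_force: 40.3
```

```bash
python3 - <<'E'
from h import *
s=ctrl.sense();print(s['time_s'],s['eef_pos'],yaw(s['ee_rot']),s['grip_width'])
p=cap('wrist','w8.png');p['fish']=1
R=Ro.from_quat(np.array(s['ee_rot'])[[1,2,3,0]])
for q in ['shoulder','column','wrench','camera']:
    for r in ctrl.landmark_of(q,p)[:2]: print(q,r['point'],round(r['score'],2))
print('pred nose',proj(p,[535.1,155.4,118]),'unbiased',proj(p,[533.5,156,118]))
g=cv2.cvtColor(p['img'],cv2.COLOR_RGB2GRAY)
for r in range(206,290,4): print(r,' '.join('%3d'%v for v in g[r,216:294:2]))
E
```

```text
22.25 [533.2948892  155.97520213 118.21682573] 0.20967626238206746 0.43169657949468077
shoulder [251.7, 215.3] 0.95
column [278.9, 87.1] 0.63
wrench [69.9, 99.1] 0.84
camera [252.1, 176.8] 0.84
pred nose [253.24249712 226.75170167] unbiased [251.03813592 225.47440548]
206 133 145 144 146 146 123  48  24  29  45  54  49  51  86 109 112 112 115 116 115 113 113 112 113 107  75  50  53  46  25  25  49 128 146 146 143 145 134  84
210 136 145 144 142 143 101  32  24  20  44  50  54  52  85 110 112 111 115 118 114 112 113 112 112 105  74  52  51  39  26  24  27 110 145 145 145 143 132  93
214 136 145 144 144 135  95  89  88  86  91  91  92  89  93 108 112 111 114 115 113 112 115 113 112 105  92  92  91  90  86  89  87  99 133 146 146 144 135  84
218 128 140 142 144 134 111 106 108 107 108 107 107 107 101 108 110 110 112 114 112 112 111 112 110 105 104 109 106 108 106 109 106 107 115 143 147 146 122  68
222  95 135 139 138 129 113 112 114 113 112 113 114 114 114 112 114 114 113 112 114 114 113 114 113 112 112 113 112 112 113 114 112 111 115 135 143 136  88  56
226  76 104 107 105 101 112 113
[... 1828 characters left out ...]
  78  77  76  76  77  77  79  78 108 114 113 109  64  18  11
274  22  24  55  79 111 114 106  77 108 114 113 109 105 103 107 105 104 104 104 105 105 104 105 105 106 104 104 106 108 109  97  81 108 113 113 106  57  17  24
278  18  40  62  77 109 112 107  86 105 105 106 105 108 107 106 106 105 106 105 105 106 105 106 106 106 106 107 104 106 107 105 100 110 114 111  94  63  33  20
282  30 108 147 146 146 142 120 112 112 112 112 114 111 113 113 113 112 111 112 113 113 111 112 109 111 111 112 110 110 111 112 112 127 150 150 146 145  87  15
286  48 125 149 149 147 147 122 112 112 112 112 114 112 113 112 113 114 112 113 113 112 113 112 111 112 111 109 112 111 112 112 109 131 150 149 147 149 116  30
```

```bash
python3 - <<'E'
from h import *
p=cap('wrist');p['fish']=1
s=ctrl.sense();R=Ro.from_quat(np.array(s['ee_rot'])[[1,2,3,0]]);e=s['eef_pos']
T=lambda uv,z:np.round(R.inv().apply(atz(p,uv,z)-e)[:2],2)
g=cv2.cvtColor(p['img'],cv2.COLOR_RGB2GRAY)
print('cols 249-257 mean rows 228..250',[(r,int(g[r,249:258].mean())) for r in range(228,252)])
print('hole front',[(r,int(g[r,232:236].mean())) for r in range(224,236)],'rear',[(r,int(g[r,240:266].mean())) for r in range(264,284)])
print('col tip', [(r,int(g[r,249:256].mean())) for r in range(56,84,2)])
print('shoulder lm',T((251.7,215.3),102))
for r in (237,239,241): print('nose rear at row',r,T((253,r),118)+[11.5,0])
for r in (245,247,249): print('ring rear at row',r,T((253,r),96)+[28,0])
print('row234 rim',g[234,234:272]);print(T((240,234),118),T((266,234),118))
# column top circle dark
print('coltop area');
for r in range(52,110,4): print(r,g[r,262:310:2])
print('pred coltop',proj(p,[531.2,245.3,142]))
print('holefront',T((253,229),e[2]+39),'holerear',T((253,268),e[2]+31),'L',T((229.3,250),e[2]+31),'R',T((279,250),e[2]+31))
E
```

```text
cols 249-257 mean rows 228..250 [(228, 112), (229, 106), (230, 94), (231, 86), (232, 84), (233, 84), (234, 84), (235, 84), (236, 84), (237, 77), (238, 62), (239, 38), (240, 26), (241, 40), (242, 62), (243, 76), (244, 82), (245, 81), (246, 74), (247, 61), (248, 45), (249, 35), (250, 32), (251, 31)]
hole front [(224, 113), (225, 113), (226, 112), (227, 113), (228, 111), (229, 96), (230, 70), (231, 48), (232, 48), (233, 58), (234, 69), (235, 77)] rear [(264, 31), (265, 31), (266, 31), (267, 32), (268, 40), (269, 59), (270, 77), (271, 84), (272, 88), (273, 97), (274, 104), (275, 106), (276, 106), (277, 105), (278, 105), (279, 106), (280, 107), (281, 110), (282, 111), (283, 112)]
col tip [(56, 144), (58, 145), (60, 145), (62, 146), (64, 147), (66, 150), (68, 145), (70, 122), (72, 116), (74, 115), (76, 114), (78, 115), (80, 113), (82, 114)]
shoulder lm [0.49 0.55]
nose rear at row 237 [2.93 1.47]
nose rear at row 239 [1.43 1.47]
nose rear at row 241 [-0.08  1.47]
ring rear at row 245 [1.6  1.44]
ring rear at row 247 [-0.13  1.44]
ring rear at row 249 [-1.88  1.44]
row234 rim [51 47 51 52 4
[... 1098 characters left out ...]
28  29  25  26  27  23  23  29  24  28
  27  26  29  59 125 148]
92 [119 117  95  58  53  31  25  25  25  25  28  26  28  28  26  24  25  24
  30  23  45  65 133 152]
96 [115 116  96  59  56  52  39  28  24  24  29  27  23  26  28  27  24  25
  27  44  50  64 137 150]
100 [116 115  96  79  77  70  67  63  48  40  33  25  20  25  26  30  34  45
  56  51  52  61 141 151]
104 [114 117  97  72  75  76  79  74  63  46  32  37  49  53  56  54  51  50
  53  52  50  68 140 153]
108 [116 116  98  42  32  32  32  31  32  33  36  46  49  53  54  53  53  51
  52  52  52  72 140 155]
pred coltop [282.51893059  84.80534783]
holefront [15.73  1.53] holerear [-13.06   1.5 ] L [ -1.12 -11.78] R [-1.14 16.08]
```

Request:
{"fn": "send_rows", "kwargs": {"targets": [[0.3,0.0009,-0.0006,0,0,0,-0.005],[0.3,0,0,0.004,0,0,0],[0.3,0,0,0.005,0,0,0],[0.3,0,0,0.006,0,0,0],[0.3,0,0,0.006,0,0,0],[0.3,0,0,0.005,0,0,0],[0.3,0,0,0.003,0,0,0],[0.3,0,0,0.002,0,0,0],[0.3,0,0,0.001,0,0,0],[0.3,0,0,0,0,0,0]]}}

```text
time_s: 23.8
eef_pos: [532.6, 156.7, 86.1]
ee_rot: [0.0, 0.627, 0.779, -0.0]
force: [-0.6, 0.8, -0.9]
grip_width: 0.435
grip_force: 40.3
```

```bash
python3 - <<'E'
from h import *
s=ctrl.sense();print(s['eef_pos'],yaw(s['ee_rot']),s['force'],s['wrist_torque'],s['grip_width'])
p=cap('wrist','w9.png');p['fish']=1
R=Ro.from_quat(np.array(s['ee_rot'])[[1,2,3,0]]);e=s['eef_pos']
T=lambda uv,z:np.round(R.inv().apply(atz(p,uv,z)-e)[:2],2)
g=cv2.cvtColor(p['img'],cv2.COLOR_RGB2GRAY)
print([(r,int(g[r,249:258].mean())) for r in range(206,278)])
for r in (220,224,228,232,236,240,250): print(r,g[r,222:288])
E
```

```text
[532.59176846 156.69351829  86.11317907] 0.21477142182713446 [-0.61810093  0.80118022 -0.85024047] [ 0.00538808  0.02862126 -0.01398478] 0.4346417188510829
[(206, 117), (207, 117), (208, 116), (209, 118), (210, 117), (211, 117), (212, 117), (213, 116), (214, 117), (215, 117), (216, 117), (217, 116), (218, 116), (219, 114), (220, 115), (221, 115), (222, 117), (223, 116), (224, 117), (225, 116), (226, 116), (227, 116), (228, 114), (229, 100), (230, 71), (231, 38), (232, 19), (233, 17), (234, 20), (235, 22), (236, 27), (237, 47), (238, 69), (239, 84), (240, 89), (241, 90), (242, 89), (243, 89), (244, 89), (245, 89), (246, 89), (247, 89), (248, 89), (249, 89), (250, 89), (251, 88), (252, 89), (253, 89), (254, 89), (255, 89), (256, 89), (257, 89), (258, 88), (259, 89), (260, 89), (261, 89), (262, 89), (263, 87), (264, 81), (265, 62), (266, 40), (267, 33), (268, 53), (269, 72), (270, 75), (271, 63), (272, 58), (273, 81), (274, 102), (275, 109), (276, 109), (277, 109)]
220 [148 146 137 122 116 116 115 114 116 115 115 116 115 114 115 114 115 115
 115 115 114 114 115 114 114 114 113 117 116 1
[... 1087 characters left out ...]
 25  22  26  30  29  32  31  28
  25  28  25  26  21  22  24  20  20  27  32  26  33  33  33  31  35  33
  31  24  34  56  83 107 114 114 115 115 115 115]
240 [116 116 115 116 110  97  73  50  33  29  39  47  51  48  38  30  19  24
  26  25  38  49  60  70  78  86  85  89  88  89  89  89  89  89  90  89
  88  89  84  76  69  59  46  34  25  24  23  22  25  31  36  35  39  33
  26  17  30  57  86 107 116 116 114 113 116 114]
250 [117 117 117 116 114 104  87  57  34  37  44  39  32  24  23  45  70  87
  88  88  88  89  90  87  91  90  89  91  89  90  89  88  89  89  89  88
  89  89  89  93  89  89  90  89  91  90  85  70  43  29  25  30  41  45
  35  29  44  73 100 114 116 116 117 117 115 113]
```

```bash
python3 - <<'E'
from h import *
p=cap('wrist');p['fish']=1
s=ctrl.sense();R=Ro.from_quat(np.array(s['ee_rot'])[[1,2,3,0]]);e=s['eef_pos']
T=lambda uv,z:np.round(R.inv().apply(atz(p,uv,z)-e)[:2],2)
print('glass f/r',T((253.4,237.7),118),T((253.4,265),118),'hole f top',T((253.9,229.8),e[2]+39),'r bot',T((253.9,272.5),e[2]+31),'r top',T((253.9,273.3),e[2]+39),'L',T((228.6,250),e[2]+39),'R',T((279.2,250),e[2]+39))
g=cv2.cvtColor(p['img'],cv2.COLOR_RGB2GRAY)
print([(r,int(g[r,249:258].mean())) for r in range(60,80)]);
E
```

```text
glass f/r [7.14 1.73] [-10.45   1.72] hole f top [15.3   1.99] r bot [-16.17   2.01] r top [-11.42   1.99] L [  3.36 -11.41] R [ 3.35 15.39]
[(60, 151), (61, 152), (62, 152), (63, 154), (64, 154), (65, 154), (66, 151), (67, 147), (68, 144), (69, 135), (70, 126), (71, 121), (72, 120), (73, 119), (74, 119), (75, 118), (76, 118), (77, 118), (78, 119), (79, 118)]
```

Request:
{"fn": "send_rows", "kwargs": {"targets": [[0.3,-0.0008,-0.0002,0,0,0,0],[0.3,0,0,0.0008,0,0,0],[0.3,0,0,0.0008,0,0,0],[0.3,0,0,0.0008,0,0,0],[0.3,0,0,0.0008,0,0,0],[0.3,0,0,0.0008,0,0,0],[0.3,0,0,0.0008,0,0,0],[0.3,0,0,0.0006,0,0,0],[0.3,0,0,0,0,0,0],[0.3,0,0,0,0,0,0]]}}

```text
time_s: 25.15
eef_pos: [532.5, 155.8, 80.7]
ee_rot: [0.0, 0.627, 0.779, -0.0]
force: [0.4, 0.0, -0.1]
grip_width: 0.434
grip_force: 40.3
```

```bash
cat >> h.py <<'E'
def st():
    s=ctrl.sense();R=Ro.from_quat(np.array(s['ee_rot'])[[1,2,3,0]])
    print(round(s['time_s'],2),'pos',np.round(s['eef_pos'],2),'yaw',round(yaw(s['ee_rot']),4),'F',np.round(s['force'],1),'Ftool',np.round(R.inv().apply(s['force']),1),'M',np.round(s['wrist_torque'],3),'w',round(s['grip_width'],3),'g',round(s['grip_force'],1),'q6',round(s['joints'][5],2))
E
python3 -c "
from h import *
st()"
```

```text
25.15 pos [532.54 155.85  80.69] yaw 0.2148 F [ 0.4  0.  -0.1] Ftool [-0.   0.4  0.1] M [-0.021 -0.045 -0.024] w 0.434 g 40.3 q6 -0.14
```

Request:
{"fn": "send_rows", "kwargs": {"targets": [[0.3,0,0,0.0006,0,0,0],[0.3,0,0,0.0006,0,0,0],[0.3,0,0,0.0006,0,0,0],[0.3,0,0,0.0006,0,0,0],[0.3,0,0,0.0006,0,0,0],[0.3,0,0,0.0006,0,0,0],[0.3,0,0,0,0,0,0],[0.3,0,0,0,0,0,0],[0.3,0,0,0,0,0,0],[0.3,0,0,0,0,0,0]]}}

```text
time_s: 26.4
eef_pos: [532.5, 155.9, 77.1]
ee_rot: [0.0, 0.627, 0.779, -0.001]
force: [-0.2, 0.2, 0.3]
grip_width: 0.434
grip_force: 40.3
```

```bash
python3 -c "
from h import *
st()"
```

```text
26.4 pos [532.52 155.87  77.08] yaw 0.2148 F [-0.2  0.2  0.3] Ftool [ 0.2 -0.2 -0.3] M [ 0.042 -0.015  0.003] w 0.434 g 40.3 q6 -0.14
```

Request:
{"fn": "send_rows", "kwargs": {"targets": [[0.3,0,0,0.0008,0,0,0],[0.3,0,0,0.0008,0,0,0],[0.3,0,0,0.0008,0,0,0],[0.3,0,0,0.0008,0,0,0],[0.3,0,0,0.0008,0,0,0],[0.3,0,0,0.0008,0,0,0],[0.3,0,0,0.0006,0,0,0],[0.3,0,0,0.0004,0,0,0],[0.3,0,0,0,0,0,0],[0.3,0,0,0,0,0,0]]}}

```text
time_s: 27.65
eef_pos: [532.5, 155.9, 71.3]
ee_rot: [0.0, 0.627, 0.779, -0.0]
force: [0.7, 0.1, -1.1]
grip_width: 0.432
grip_force: 40.3
```

```bash
python3 -c "
from h import *
st()"
```

```text
27.65 pos [532.53 155.85  71.28] yaw 0.2148 F [ 0.7  0.1 -1.1] Ftool [-0.1  0.7  1.1] M [ 0.015 -0.058  0.056] w 0.432 g 40.3 q6 -0.14
```

The wrench went down freely to the shoulder, with its underside at about 102.5. Next I open, pre-turn counter-clockwise and lower over the ring.

Request:
{"fn": "send_rows", "kwargs": {"targets": [[-0.8,0,0,0,0,0,0],[-0.8,0,0,0,0,0,0],[-0.8,0,0,0,0,0,0],[-0.8,0,0,0,0,0,-0.14],[-0.8,0,0,0,0,0,-0.14],[-0.8,0,0,0,0,0,-0.14],[-0.8,0,0,0.004,0,0,0],[-0.8,0,0,0.004,0,0,0],[-0.8,0,0,0.004,0,0,0],[-0.8,0,0,0,0,0,0]]}}

```text
time_s: 28.9
eef_pos: [532.3, 155.8, 58.8]
ee_rot: [-0.0, 0.451, 0.892, -0.001]
force: [-0.0, 0.3, 0.1]
grip_width: 0.9
grip_force: 0.0
```

```bash
python3 -c "
from h import *
st()
p=cap('wrist','w10.png');p['fish']=1
s=ctrl.sense()
for q in ['wrench','shoulder','column']: print(q,[(r['point'],round(r['score'],2)) for r in ctrl.landmark_of(q,p)[:2]])
print('exp wrench',proj(p,[532.5,155.9,102]),'arm tips',proj(p,[532.5-95*np.sin(.215),155.9+95*np.cos(.215),110]))
g=cv2.cvtColor(p['img'],cv2.COLOR_RGB2GRAY)
"
```

```text
28.9 pos [532.28 155.8   58.82] yaw 0.634 F [-0.   0.3  0.1] Ftool [ 0.3  0.2 -0.1] M [0.041 0.07  0.006] w 0.9 g 0.0 q6 -0.56
wrench [([82.9, 11.5], 0.91), ([16.6, 316.2], 0.79)]
shoulder [([253.2, 260.6], 0.73)]
column [([366.5, 123.1], 0.95)]
exp wrench [249.98347176 258.20132285] arm tips [339.86543567  84.85546544]
```

Request:
{"fn": "send_rows", "kwargs": {"targets": [[-0.8,0,0,0.003,0,0,0],[-0.8,0,0,0.003,0,0,0],[-0.8,0,0,0.003,0,0,0],[-0.8,0,0,0.001,0,0,0],[-0.3,0,0,0,0,0,0],[0.0,0,0,0,0,0,0],[0.0,0,0,0,0,0,0],[0.0,0,0,0,0,0,0],[0.0,0,0,0,0,0,0],[0.0,0,0,0,0,0,0]], "squeeze": 30}}

```text
time_s: 30.35
eef_pos: [532.1, 155.5, 49.6]
ee_rot: [-0.0, 0.451, 0.893, -0.001]
force: [-4.6, -3.3, 5.5]
grip_width: 0.638
grip_force: 30.9
```

```bash
python3 -c "
from h import *
st()"
```

```text
30.35 pos [532.11 155.53  49.6 ] yaw 0.635 F [-4.6 -3.3  5.5] Ftool [ 0.1 -5.7 -5.5] M [-0.555  0.823 -0.014] w 0.638 g 30.9 q6 -0.56
```

Request:
{"fn": "send_rows", "kwargs": {"targets": [[0.0,0,-0.0003,-0.0003,0,0,0],[0.0,0,0,0,0,0,0.03],[0.0,0,0,0,0,0,0.035],[0.0,0,0,0,0,0,0.035],[0.0,0,0,0,0,0,0.035],[0.0,0,0,0,0,0,0.035],[0.0,0,0,0,0,0,0.035],[0.0,0,0,0,0,0,0.035],[0.0,0,0,0,0,0,0.03],[0.0,0,0,0,0,0,0]]}}

```text
time_s: 31.6
eef_pos: [532.5, 155.7, 49.6]
ee_rot: [0.0, 0.567, 0.823, -0.0]
force: [-2.1, -1.5, 4.5]
grip_width: 0.639
grip_force: 31.4
```

```bash
python3 -c "
from h import *
st()"
```

```text
31.6 pos [532.46 155.72  49.64] yaw 0.3641 F [-2.1 -1.5  4.5] Ftool [-0.6 -2.5 -4.5] M [-0.145  0.286 -0.01 ] w 0.639 g 31.4 q6 -0.29
```

Request:
{"fn": "send_rows", "kwargs": {"targets": [[0.0,0,-0.0001,-0.0002,0,0,0.012],[0.0,0,0,0,0,0,0.012],[0.0,0,0,0,0,0,0.012],[0.0,0,0,0,0,0,0.012],[0.0,0,0,0,0,0,0.012],[0.0,0,0,0,0,0,0.012],[0.0,0,0,0,0,0,0.012],[0.0,0,0,0,0,0,0.012],[0.0,0,0,0,0,0,0.012],[0.0,0,0,0,0,0,0.012]]}}

```text
time_s: 32.85
eef_pos: [532.5, 155.7, 49.8]
ee_rot: [0.0, 0.616, 0.788, -0.0]
force: [6.1, 2.6, -1.6]
grip_width: 0.635
grip_force: 31.8
```

```bash
python3 -c "
from h import *
st()
p=cap('wrist','w11.png');p['fish']=1
for k in (0,.035,.07,.1): print(k,'arm tip px',proj(p,[532.5-95*np.sin(.215-k),155.9+95*np.cos(.215-k),110]))
print('col',proj(p,[531.5,245.3,108]))
g=cv2.cvtColor(p['img'],cv2.COLOR_RGB2GRAY)
for r in (110,130,150,170,190): print(r,g[r,250:330:2])
"
```

```text
32.85 pos [532.5 155.7  49.8] yaw 0.2439 F [ 6.1  2.6 -1.6] Ftool [1.  6.6 1.6] M [ 0.336 -0.772  0.104] w 0.635 g 31.8 q6 -0.17
0 arm tip px [256.14429417  61.35972887]
0.035 arm tip px [264.80025101  61.80420676]
0.07 arm tip px [273.4171148   62.60928559]
0.1 arm tip px [280.75298094  63.5836084 ]
col [301.36229504  82.66883201]
110 [ 56  62 104 130 129 127 126 127 134 131 129 128 129 128 127 127 116  71
  43  36  36  34  37  35  38  48  56  60  58  57  59  56  58  60  57  56
  55  77 156 168]
130 [ 59  95 125 128 127 125 128 132 130 128 127 129 127 127 125 119  71  37
  37  35  37  55  59  56  58  59  57  56  58  60  57  58  58  56  58  57
  65 149 169 168]
150 [ 78 118 128 126 125 125 130 130 127 125 127 128 126 127 119  75  35  36
  35  36  40  54  58  58  55  58  57  58  59  57  56  57  59  57  56  60
 131 165 165 164]
170 [114 127 125 122 125 129 130 125 124 127 126 127 125 119  79  39  34  36
  44  40  50  67  51  47  54  56  55  58  57  55  57  58  59  55  56 116
 166 170 171 168]
190 [122 124 121 123 127 130 126 124 124 125 125 125 120  94  90  91  89  88
  87  91  90  88  88  88  90 127 167 126  61  56  58  58  57  59 131 165
 171 171 167 167]
```

Request:
{"fn": "send_rows", "kwargs": {"targets": [[0.0,0,0.0003,0.0001,0,0,0.012],[0.0,0,0,0,0,0,0.012],[0.0,0,0,0,0,0,0.012],[0.0,0,0,0,0,0,0.012],[0.0,0,0,0,0,0,0.012],[0.0,0,0,0,0,0,0.012],[0.0,0,0,0,0,0,0.012],[0.0,0,0,0,0,0,0.012],[0.0,0,0,0,0,0,0.012],[0.0,0,0,0,0,0,0.012]]}}

```text
time_s: 34.15
eef_pos: [532.7, 155.7, 49.7]
ee_rot: [0.0, 0.662, 0.75, -0.0]
force: [4.7, 2.0, 1.2]
grip_width: 0.638
grip_force: 31.9
```

```bash
python3 -c "
from h import *
st()"
```

```text
34.15 pos [532.68 155.74  49.74] yaw 0.124 F [4.7 2.  1.2] Ftool [ 1.4  4.9 -1.2] M [ 0.392 -0.746  0.09 ] w 0.638 g 31.9 q6 -0.05
```

Request:
{"fn": "send_rows", "kwargs": {"targets": [[0.0,0,0.0002,0,0,0,0.012],[0.0,0,0,0,0,0,0.012],[0.0,0,0,0,0,0,0.012],[0.0,0,0,0,0,0,0.012],[0.0,0,0,0,0,0,0.012],[0.0,0,0,0,0,0,0.012],[0.0,0,0,0,0,0,0.012],[0.0,0,0,0,0,0,0.012],[0.0,0,0,0,0,0,0.012],[0.0,0,0,0,0,0,0.012]]}}

```text
time_s: 35.4
eef_pos: [532.9, 155.7, 49.7]
ee_rot: [0.0, 0.706, 0.708, -0.0]
force: [5.0, 2.7, 1.1]
grip_width: 0.639
grip_force: 31.9
```

```bash
python3 -c "
from h import *
st()"
```

```text
35.4 pos [532.87 155.74  49.73] yaw 0.0039 F [5.  2.7 1.1] Ftool [ 2.7  5.  -1.1] M [ 0.418 -0.817  0.069] w 0.639 g 31.9 q6 0.07
```

Request:
{"fn": "send_rows", "kwargs": {"targets": [[0.0,0.0001,0.0002,0,0,0,0.012],[0.0,0,0,0,0,0,0.012],[0.0,0,0,0,0,0,0.012],[0.0,0,0,0,0,0,0.012],[0.0,0,0,0,0,0,0.012],[0.0,0,0,0,0,0,0.012],[0.0,0,0,0,0,0,0.012],[0.0,0,0,0,0,0,0.012],[0.0,0,0,0,0,0,0.012],[0.0,0,0,0,0,0,0.012]]}}

```text
time_s: 36.65
eef_pos: [533.0, 155.8, 49.7]
ee_rot: [0.0, 0.747, 0.665, -0.0]
force: [4.8, 2.5, 2.2]
grip_width: 0.631
grip_force: 32.0
```

```bash
python3 -c "
from h import *
st()"
```

```text
36.65 pos [533.04 155.78  49.73] yaw -0.1156 F [4.8 2.5 2.2] Ftool [ 3.1  4.5 -2.2] M [ 0.259 -0.855  0.285] w 0.631 g 32.0 q6 0.19
```

The torque has jumped to 0.285 N m, so the ring has jammed. I'll add a little more, to about 0.37.

Request:
{"fn": "send_rows", "kwargs": {"targets": [[0.0,0,0,0,0,0,0.012],[0.0,0,0,0,0,0,0.012],[0.0,0,0,0,0,0,0.012],[0.0,0,0,0,0,0,0.012],[0.0,0,0,0,0,0,0.01],[0.0,0,0,0,0,0,0],[0.0,0,0,0,0,0,0],[0.0,0,0,0,0,0,0],[0.0,0,0,0,0,0,0],[0.0,0,0,0,0,0,0]]}}

```text
time_s: 37.9
eef_pos: [533.1, 155.8, 49.7]
ee_rot: [0.0, 0.766, 0.643, -0.0]
force: [5.2, 0.9, 2.0]
grip_width: 0.637
grip_force: 32.0
```

```bash
python3 -c "
from h import *
st()
cap('side');st()"
```

```text
37.9 pos [533.13 155.76  49.74] yaw -0.1733 F [5.2 0.9 2. ] Ftool [ 1.8  5.  -2. ] M [ 0.28  -0.872  0.26 ] w 0.637 g 32.0 q6 0.25
37.95 pos [533.16 155.75  49.75] yaw -0.1733 F [6.2 1.  1.7] Ftool [ 2.   5.9 -1.7] M [ 0.254 -0.831  0.275] w 0.64 g 32.0 q6 0.25
```

Request:
{"fn": "send_rows", "kwargs": {"targets": [[0.0,0,0,0,0,0,0],[0.0,0,0,0,0,0,0],[0.0,0,0,0,0,0,0.01],[0.0,0,0,0,0,0,0.01],[0.0,0,0,0,0,0,0.01],[0.0,0,0,0,0,0,0.01],[0.0,0,0,0,0,0,0],[0.0,0,0,0,0,0,0],[0.0,0,0,0,0,0,0],[0.0,0,0,0,0,0,0]], "squeeze": 60}}

```text
time_s: 39.2
eef_pos: [533.2, 155.8, 50.0]
ee_rot: [0.001, 0.778, 0.628, -0.0]
force: [5.2, 1.0, 5.2]
grip_width: 0.624
grip_force: 62.0
```

```bash
python3 -c "
from h import *
st()
cap('side');st()"
```

```text
39.2 pos [533.23 155.76  49.98] yaw -0.2133 F [5.2 1.  5.2] Ftool [ 2.1  4.8 -5.2] M [ 0.164 -0.811  0.311] w 0.624 g 62.0 q6 0.29
39.25 pos [533.22 155.75  49.98] yaw -0.2132 F [5.5 0.8 5. ] Ftool [ 1.9  5.2 -5. ] M [ 0.183 -0.737  0.287] w 0.622 g 62.0 q6 0.29
```

Request:
{"fn": "send_rows", "kwargs": {"targets": [[0.0,0,0,0,0,0,0.01],[0.0,0,0,0,0,0,0.01],[0.0,0,0,0,0,0,0.01],[0.0,0,0,0,0,0,0.01],[0.0,0,0,0,0,0,0],[0.0,0,0,0,0,0,0],[0.0,0,0,0,0,0,0],[0.0,0,0,0,0,0,0],[0.0,0,0,0,0,0,0],[0.0,0,0,0,0,0,0]]}}

```text
time_s: 40.5
eef_pos: [533.3, 155.7, 50.0]
ee_rot: [0.001, 0.791, 0.612, -0.0]
force: [5.7, -0.3, 4.3]
grip_width: 0.623
grip_force: 61.9
```

```bash
python3 -c "
from h import *
for i in range(5):
  st();cap('side')"
```

```text
40.5 pos [533.27 155.74  49.96] yaw -0.2532 F [ 5.7 -0.3  4.3] Ftool [ 1.2  5.6 -4.3] M [ 0.193 -0.877  0.335] w 0.623 g 61.9 q6 0.33
40.55 pos [533.27 155.74  49.97] yaw -0.2531 F [6.  0.3 4.9] Ftool [ 1.8  5.8 -4.9] M [ 0.174 -0.854  0.354] w 0.617 g 61.9 q6 0.33
40.6 pos [533.3  155.74  49.97] yaw -0.2531 F [5.5 0.6 4.7] Ftool [ 2.   5.1 -4.7] M [ 0.168 -0.872  0.366] w 0.622 g 61.9 q6 0.33
40.65 pos [533.29 155.76  49.98] yaw -0.2531 F [6.  1.  3.8] Ftool [ 2.5  5.6 -3.8] M [ 0.212 -0.822  0.306] w 0.621 g 61.9 q6 0.33
40.7 pos [533.29 155.76  49.98] yaw -0.2531 F [ 4.6 -0.3  5.1] Ftool [ 0.9  4.5 -5.1] M [ 0.103 -0.823  0.312] w 0.623 g 61.9 q6 0.33
```

Request:
{"fn": "send_rows", "kwargs": {"targets": [[0.0,0,0,0,0,0,0.01],[0.0,0,0,0,0,0,0.01],[0.0,0,0,0,0,0,0.01],[0.0,0,0,0,0,0,0],[0.0,0,0,0,0,0,0],[0.0,0,0,0,0,0,0],[0.0,0,0,0,0,0,0],[0.0,0,0,0,0,0,0],[0.0,0,0,0,0,0,0],[0.0,0,0,0,0,0,0]]}}

```text
time_s: 42.0
eef_pos: [533.3, 155.7, 50.0]
ee_rot: [0.001, 0.8, 0.6, -0.0]
force: [5.9, 1.4, 4.1]
grip_width: 0.625
grip_force: 61.9
```

```bash
python3 -c "
from h import *
for i in range(3):
  st();cap('side')"
```

```text
42.0 pos [533.34 155.74  50.  ] yaw -0.283 F [5.9 1.4 4.1] Ftool [ 3.   5.2 -4.1] M [ 0.136 -0.894  0.383] w 0.625 g 61.9 q6 0.36
42.05 pos [533.32 155.75  49.98] yaw -0.283 F [5.9 0.9 5.2] Ftool [ 2.5  5.4 -5.2] M [ 0.141 -0.866  0.389] w 0.623 g 61.9 q6 0.36
42.1 pos [533.35 155.76  49.99] yaw -0.283 F [6.4 1.9 4.6] Ftool [ 3.6  5.6 -4.6] M [ 0.191 -0.868  0.405] w 0.623 g 61.9 q6 0.36
```

Torque is about 0.39 N m, which is in the middle of the snug range. Now release, rise and turn back to the wrench's angle.

Request:
{"fn": "send_rows", "kwargs": {"targets": [[-0.8,0,0,0,0,0,0],[-0.8,0,0,0,0,0,0],[-0.8,0,0,0,0,0,0],[-0.8,0,0,-0.007,0,0,-0.05],[-0.8,0,0,-0.007,0,0,-0.1],[-0.8,0,0,-0.007,0,0,-0.14],[-0.8,0,0,0,0,0,-0.14],[-0.8,0,0,0,0,0,0],[-0.8,0,0,0,0,0,0],[-0.8,0,0,0,0,0,0]], "squeeze": 40}}

```text
time_s: 43.4
eef_pos: [532.8, 155.8, 70.6]
ee_rot: [-0.0, 0.654, 0.757, -0.001]
force: [-0.0, 0.2, 0.9]
grip_width: 0.901
grip_force: 0.0
```

```bash
python3 -c "
from h import *
st()
p=cap('wrist','w12.png');p['fish']=1
s=ctrl.sense();R=Ro.from_quat(np.array(s['ee_rot'])[[1,2,3,0]]);e=s['eef_pos']
T=lambda uv,z:R.inv().apply(atz(p,uv,z)-e)[:2]
g=cv2.cvtColor(p['img'],cv2.COLOR_RGB2GRAY).astype(int)
for r in (80,90,100,120,140,160,180,200):
  row=g[r];c=254
  while row[c]<90 and c<280:c+=1
  L=c
  while row[L]>100:L-=1
  Rr=c
  while 100<row[Rr]<145:Rr+=1
  print(r,L,Rr,T((L+.5,r),110),T((Rr-.5,r),110))
print(g[120,225:290:2])
for q in ['column','shoulder']: print(q,[(r['point'],round(r['score'],2)) for r in ctrl.landmark_of(q,p)[:2]])
"
```

```text
43.4 pos [532.76 155.81  70.56] yaw 0.1453 F [-0.   0.2  0.9] Ftool [ 0.2 -0.  -0.9] M [-0.025 -0.007  0.019] w 0.901 g 0.0 q6 -0.07
80 235 262 [89.28130096 -6.42244793] [89.22644176  5.35899999]
90 236 254 [84.63119248 -5.98897806] [84.57740713  1.73503068]
100 237 262 [79.99193442 -5.55896631] [79.95703752  5.37725112]
120 237 262 [70.71135433 -5.62640905] [70.68285538  5.40624116]
140 238 263 [61.33825365 -5.25126539] [61.32063204  5.91153433]
160 239 263 [51.78980671 -4.88713737] [51.77903311  5.9704023 ]
180 208 264 [ 42.02064222 -20.06672015] [41.96563659  6.52450369]
200 234 264 [31.77486261 -7.62596023] [31.77390047  6.62392388]
[ 54  53  53  54  53  52  86 119 122 118 117 123 125 121 120 121 122 120
 112  68  34  35  33  35  34  35  32  35  46  53  56  53  52]
column [([275.9, 85.2], 0.92)]
shoulder [([254.5, 247.0], 0.59)]
```

Request:
{"fn": "send_rows", "kwargs": {"targets": [[-0.3,0,0,-0.0008,0,0,-0.028],[-0.1,0,0,0,0,0,0],[0.3,0,0,0,0,0,0],[0.3,0,0,0,0,0,0],[0.3,0,0,0,0,0,0],[0.3,0,0,0,0,0,0],[0.3,0,0,0,0,0,0],[0.3,0,0,-0.001,0,0,0],[0.3,0,0,-0.001,0,0,0],[0.3,0,0,-0.001,0,0,0]]}}

```text
time_s: 44.8
eef_pos: [532.7, 155.8, 74.1]
ee_rot: [-0.0, 0.643, 0.766, -0.001]
force: [1.7, 0.2, -3.4]
grip_width: 0.427
grip_force: 40.5
```

```bash
python3 -c "
from h import *
st()"
```

```text
44.8 pos [532.71 155.82  74.12] yaw 0.1747 F [ 1.7  0.2 -3.4] Ftool [-0.1  1.7  3.4] M [-0.019 -0.055 -0.006] w 0.427 g 40.5 q6 -0.1
```

Request:
{"fn": "send_rows", "kwargs": {"targets": [[0.3,0,0,-0.0015,0,0,0],[0.3,0,0,-0.002,0,0,0],[0.3,0,0,-0.003,0,0,0],[0.3,0,0,-0.004,0,0,0],[0.3,0,0,-0.006,0,0,0],[0.3,0,0,-0.008,0,0,0],[0.3,0,0,-0.012,0,0,0],[0.3,0,0,-0.015,0,0,0],[0.3,0,0,-0.015,0,0,0],[0.3,0,0,-0.008,0,0,0]]}}

```text
time_s: 46.05
eef_pos: [533.3, 155.9, 150.4]
ee_rot: [0.001, 0.643, 0.766, 0.0]
force: [-0.5, -0.4, -0.4]
grip_width: 0.427
grip_force: 41.0
```

```bash
python3 -c "
from h import *
st()
plan(495.6,-282.5,100,-.3,18)"
```

```text
46.05 pos [533.29 155.94 150.36] yaw 0.1748 F [-0.5 -0.4 -0.4] Ftool [-0.3 -0.5  0.4] M [-0.016 -0.004  0.023] w 0.427 g 41.0 q6 -0.1
N=18 d [-0.0247 -0.0009  0.0028] w [0.0001 0.     0.0264] from [533.3 155.9 150.4] -> [ 495.6 -282.5  100. ] q [ 0.07  0.42  1.47 -0.    1.25 -0.1 ]
```

Request:
{"fn": "send_rows", "kwargs": {"targets": [[0.3,-0.0247,-0.0009,0,0,0,0.0264],[0.3,-0.0247,-0.0009,0,0,0,0.0264],[0.3,-0.0247,-0.0009,0,0,0,0.0264],[0.3,-0.0247,-0.0009,0,0,0,0.0264],[0.3,-0.0247,-0.0009,0,0,0,0.0264],[0.3,-0.0247,-0.0009,0,0,0,0.0264],[0.3,-0.0247,-0.0009,0,0,0,0.0264],[0.3,-0.0247,-0.0009,0,0,0,0.0264],[0.3,-0.0247,-0.0009,0,0,0,0.0264],[0.3,-0.0247,-0.0009,0,0,0,0.0264]]}}

```text
time_s: 47.3
eef_pos: [537.6, -91.3, 149.3]
ee_rot: [0.0, 0.738, 0.675, -0.001]
force: [-0.1, -0.2, -0.3]
grip_width: 0.427
grip_force: 41.0
```

Request:
{"fn": "send_rows", "kwargs": {"targets": [[0.3,-0.0247,-0.0009,0,0,0,0.0264],[0.3,-0.0247,-0.0009,0.004,0,0,0.0264],[0.3,-0.0247,-0.0009,0.008,0,0,0.0264],[0.3,-0.0247,-0.0009,0.012,0,0,0.0264],[0.3,-0.0247,-0.0009,0.015,0,0,0.0264],[0.3,-0.0247,-0.0009,0.015,0,0,0.0264],[0.3,-0.0247,-0.0009,0.015,0,0,0.0264],[0.3,-0.0247,-0.0009,0.015,0,0,0.0264],[0.3,0,0,0.015,0,0,0],[0.3,0,0,0,0,0,0]]}}

```text
time_s: 48.55
eef_pos: [494.6, -282.2, 49.4]
ee_rot: [-0.001, 0.805, 0.594, -0.001]
force: [0.5, 0.1, -0.6]
grip_width: 0.43
grip_force: 41.0
```

```bash
python3 -c "
from h import *
st()"
```

```text
48.55 pos [ 494.62 -282.2    49.39] yaw -0.2998 F [ 0.5  0.1 -0.6] Ftool [0.2 0.4 0.6] M [-0.056  0.001  0.057] w 0.43 g 41.0 q6 -0.42
```

Request:
{"fn": "send_rows", "kwargs": {"targets": [[0.3,0,0,0.01,0,0,0],[0.3,0,0,0.013,0,0,0],[0.3,0,0,0.013,0,0,0],[0.3,0,0,0.012,0,0,0],[0.3,0,0,0.011,0,0,0],[0.3,0,0,0.008,0,0,0],[0.3,0,0,0.006,0,0,0],[0.3,0,0,0.003,0,0,0],[0.3,0,0,0.001,0,0,0],[0.3,0,0,0,0,0,0]]}}

```text
time_s: 49.8
eef_pos: [495.1, -283.4, -26.4]
ee_rot: [0.0, 0.805, 0.593, -0.0]
force: [-1.0, 0.2, 0.1]
grip_width: 0.428
grip_force: 41.0
```

Request:
{"fn": "send_rows", "kwargs": {"targets": [[0.3,0,0,0.0005,0,0,0],[0.3,0,0,0.0005,0,0,0],[0.3,0,0,0.0005,0,0,0],[0.3,0,0,0.0005,0,0,0],[0.3,0,0,0.0005,0,0,0],[0.3,0,0,0,0,0,0],[0.3,0,0,0,0,0,0],[0.3,0,0,0,0,0,0],[0.3,0,0,0,0,0,0],[0.3,0,0,0,0,0,0]]}}

```text
time_s: 51.05
eef_pos: [495.0, -283.4, -29.1]
ee_rot: [0.0, 0.805, 0.593, -0.0]
force: [0.1, -0.0, -0.7]
grip_width: 0.431
grip_force: 41.0
```

Request:
{"fn": "send_rows", "kwargs": {"targets": [[0.3,0,0,0.0005,0,0,0],[0.3,0,0,0.0004,0,0,0],[0.3,0,0,0.0004,0,0,0],[0.3,0,0,0,0,0,0],[0.0,0,0,0,0,0,0],[-0.4,0,0,0,0,0,0],[-0.4,0,0,0,0,0,0],[-0.4,0,0,-0.01,0,0,0],[-0.4,0,0,-0.03,0,0,0],[-0.4,0,0,-0.03,0,0,0]]}}

```text
time_s: 52.3
eef_pos: [495.0, -283.3, 41.0]
ee_rot: [0.0, 0.805, 0.593, -0.0]
force: [0.9, -0.1, -0.0]
grip_width: 0.701
grip_force: 0.0
```

Request:
{"fn": "send_rows", "kwargs": {"targets": [[-0.4,0,0,-0.03,0,0,0],[-0.4,0,0,-0.03,0,0,0],[-0.4,0,0,-0.02,0,0,0],[-0.4,0,0,-0.01,0,0,0],[-0.4,0,0,0,0,0,0],[-0.4,0,0,0,0,0,0],[-0.4,0,0,0,0,0,0],[-0.4,0,0,0,0,0,0],[-0.4,0,0,0,0,0,0],[-0.4,0,0,0,0,0,0]]}}

```text
time_s: 53.55
eef_pos: [495.0, -283.2, 129.5]
ee_rot: [0.0, 0.805, 0.593, -0.0]
force: [-0.4, -1.1, -0.2]
grip_width: 0.703
grip_force: 0.0
```

```bash
python3 -c "
from h import *
st()
p=cap('wrist','w13.png');p['fish']=1
for r in ctrl.boxes_of('wrench',p)[:3]: print(r,atz(p,(r['extent'][0]+r['extent'][2]/2,r['extent'][1]+r['extent'][3]/2),8))
for n in ('scene','side'):
  p=cap(n); print(n,[(r['point'],round(r['score'],2),np.round(atz(p,r['point'],0))) for r in ctrl.landmark_of('wrench',p)[:4]])
"
```

```text
53.55 pos [ 495.03 -283.21  129.53] yaw -0.3004 F [-0.4 -1.1 -0.2] Ftool [-1.1 -0.1  0.2] M [-0.001  0.001 -0.05 ] w 0.703 g 0.0 q6 -0.42
{'extent': [235.4, 86.1, 36.7, 176.2], 'score': 0.96} [ 497.4455952  -279.82729005    8.        ]
{'extent': [73.5, 58.5, 90.4, 146.1], 'score': 0.83} [ 373.29922059 -190.14579024    8.        ]
{'extent': [421.2, 174.0, 43.0, 40.7], 'score': 0.59} [ 712.67321835 -369.90216369    8.        ]
scene [([114.5, 173.2], 0.78, array([ 489., -582.,    0.])), ([360.2, 195.2], 0.68, array([306., 197.,   0.])), ([237.3, 179.5], 0.64, array([ 369., -190.,    0.])), ([184.4, 153.6], 0.57, array([ 290., -429.,    0.]))]
side [([185.7, 299.3], 0.85, array([ 299., -437.,    0.])), ([252.5, 255.8], 0.79, array([ 503., -292.,    0.])), ([214.1, 236.0], 0.67, array([ 381., -187.,    0.])), ([257.6, 343.5], 0.64, array([ 489., -590.,    0.]))]
```

The wrench lies flat on the table at its old spot and the gripper is clear, so I'm handing in.

```bash
python3 -c "
from rig import ctrl
print(ctrl.finish_job())"
```

```text
the job is handed in; nothing more can be done
None
```

I handed the job in at about 54 s of robot time: the lock ring is snug at about 0.39 N m (measured at the wrist), and the wrench is off and lying flat at its original spot. The barrel turned about 2.4° clockwise to the column stop. I did not re-check the bystanders in a final picture, but I felt no unexpected contact.

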